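# Load the tube rocker and start it

## Robot

A 7-joint arm with a two-finger parallel gripper is mounted at the origin on a cart in front of the work surface, level with it; the furniture and walls round the work are solid. World frame = base frame: x ahead of the robot, y to its left, z up, the work surface at z = 0. Lengths are in m, angles in rad, forces in N, time in s.
With the tool pointing down it reaches from about 0.35 to 0.775 m from the base axis. Payload 3.1 kg.
Tool frame: the origin (TCP) lies at the very end of the fingers, on their centre line; the grasp point (between the pads) lies 19 mm behind it; x points along the fingers, y is the direction in which the jaws open and shut, and the axes are right-handed (so a half turn about x gives the same grasp; the last joint's range is limited). The gripper opens to 85 mm and grips with 20 to 120 N. Pads are 22 mm wide; open, the fingers measure 114 mm over their backs; the gripper's body (76 mm by 85 mm) begins 54 mm behind the grasp point. The pads swing forward as they close: fully open they stand 13 mm farther back than shut.
Start: joints at [1.243, 0.311, 0.014, 1.512, -0.004, 1.319, -0.027], TCP at [0.155, -0.528, 0.206] pointing down, gripper open.
Joint ranges: [-2.7, 2.7], [-0.3, 1.91], [-1.27, 1.3], [0.12, 2.57], [-1.44, 4.58], [0.2, 2.03], [-3.05, 3.05]. Speed limits (rad/s): [2.79, 2.79, 3.14, 3.14, 3.14, 3.14, 3.14].

## Interface

Orientations are given as a 3x3 rotation matrix whose columns are the frame's x, y, z axes.
In Python, from bench import bot, optics gives the robot as it stands.
- The arm moves only by the shell command python3 -m crank 'ROWS'. ROWS is text: rows parted by semicolons, each of 5 numbers parted by spaces: the opening, from 0 (shut) to 1 (fully open), then the shift along the tool's x, y, z in m, then the turn about the tool's x in rad. In form: claw dx dy dz spin; .... A call has exactly 8 rows; each row shifts and turns the commanded pose from where the row before left it, along the tool's axes as they then stand; what a row does not reach is not made up. A row lasts 1/10 s, in which the tool goes at most 50 mm and 8.59 degrees, less where a joint would pass 70% of its speed; a pose out of reach is approached as far as the arm can. A call is refused whole if a number of a shift passes 0.05 or a number of a turn 0.15, either way. A call with a gripper value outside its range is refused whole. The fingers move at their own pace and stop on an object; the grip force is fixed at half the most. Time passes only in rows, so rows that do not move let the fingers close, or fill a call up. It gives the time, the measured TCP pose, the force and the opening at its end, in the units of the state.
- bot.read_state(): the state, without advancing time (a new reading comes with each control period).
- optics.camera(name): name is "side" or "top" or "wrist"; returns a dict with "pixels" (384x512x3 uint8, red, green, blue), "z_map" (384x512 float32, m along the optical axis (not along the pixel's ray), 0 where there is no reading), "fx", "fy", "cx", "cy" (pixels), "extrinsics" (4x4, takes a point from camera to world coordinates). Camera axes: x right, y down, z forward; pixel columns grow to the right and rows downward; lengths in m; the calibration is good to about 2 mm. A picture is of the moment at which its call begins.
- bot.hand_in(): hands the job in, once; it reports no verdict.
The state is a dict: "t": time; "joint_positions": joint angles; "joint_vel": joint speeds; "effort": joint torques, N m; "ee_pos": TCP position; "orientation": TCP orientation; "ft_force": force on the tool from outside, world axes, zero at the start; "torque": the same for the moment, N m; "gripper_width": opening from 0.0 (shut) to 1.0 (fully open).
Only numpy, scipy, OpenCV 4.12 (cv2) and the standard library are available. Lean on these libraries where they do the work, as an engineer would, in place of code of your own. Each camera call takes 0.05 s, during which the arm holds its last target.

## Task

Load the tube rocker: pull the hold-down bar up out of its spring clips and put it aside, then lay every orange-capped tube that lies on the blue bench pad across the two black V-notched rails, one to a groove, so that both rails cradle its white body (middle of the body between the rails, cap either way but off the rails). Then snap the bar back down fully home in both clips so no tube can jump out, and press the green start button all the way down. Do not push the bottle, filter discs, pen and torch round about out of place.

Things in the scene. Friction and masses are not known exactly. Their poses are not given: they have to be found in the camera images.
- rocker: tube rocker fixed to the bench: grey-white housing 196 mm deep (x), 326 mm long (y). Origin on the bench under the middle of its platform; x points away from the control strip that faces the robot, y along its length, z up. On the platform (top at z 66) stand two black V-notched rails along y, tops at z 97, at x = -30..-20 and +20..+30 mm. Spring clips at y = +-138 hold the bar; their tops are at z 130.
- hold_bar: hold-down bar, 250 g: aluminium bar on a rubber pad, 30 wide (x), 252 long (y), 14 mm thick, with a 12 mm steel pin at each end to y = +-153, pin axis 10 mm above the underside, and in the middle an upright blue grip plate 14 thick (x), 64 long (y), 14 to 52 mm above the underside. Origin: centre of underside; starts clipped home at rocker z 104.5 mm. Stands by itself on the flat bench.
- clip_l (a point): seat of a bar pin in the clip at the rocker's +y end (another at y = -138): where the pin's axis lies when home (114.5 mm above the bench). Two sprung steel jaws 16 mm wide with round noses, flared 15 mm either way as a lead-in, close over the pin above a fixed saddle. Freeing both pins takes 9 to 14 N straight up, snapping in a push of 6 to 10 N down; home, the bar clears the tubes by 2.7 mm
- groove_2 (a point): middle of the third of five grooves (rocker y = -96, -48, 0, 48, 96 mm), on the axis of a cradled tube, 94 mm above the bench. A groove is a pair of facing 90 degree V notches, 14 mm deep and 28 wide at the top, in the two 10 mm rails; a tube lies in it along the rocker's x. The 40 mm gap between the rails leaves room for the fingers
- start_top (a point): centre of the top of the green start button (28 mm across, top 68 mm above the bench) on the rocker's control strip, at x = -94, y = 105 mm of the rocker's frame; press straight down
- start (a joint): travel of the start button: 0 released, 0.006 m fully down at 5 N, springs back
- tube_a: 15 ml centrifuge tube lying on a blue bench pad 2 mm thick: white body 15.6 mm in diameter, 97 long with a conical foot (last 20 mm), orange screw cap 21 mm in diameter, 14 long; 111 mm in all, 22 g. It does not roll by itself. Origin at the tip of the foot, z axis along the tube to the cap. 3 to 5 of the tubes a to e are present.
- tube_a_mid (a point): point on the axis of tube_a, 55 mm from the tip of the foot: the middle of the part that the rails should carry; grip it there
- tube_b: tube like tube_a, same frame
- tube_b_mid (a point): point on the axis of tube_b, 55 mm from the tip of the foot: the middle of the part that the rails should carry; grip it there
- tube_c: tube like tube_a, same frame
- tube_c_mid (a point): point on the axis of tube_c, 55 mm from the tip of the foot: the middle of the part that the rails should carry; grip it there
- tube_d: tube like tube_a, same frame
- tube_d_mid (a point): point on the axis of tube_d, 55 mm from the tip of the foot: the middle of the part that the rails should carry; grip it there
- tube_e: tube like tube_a, same frame
- tube_e_mid (a point): point on the axis of tube_e, 55 mm from the tip of the foot: the middle of the part that the rails should carry; grip it there
- bottle: small white sample bottle with red cap, 36 mm in diameter, 70 mm tall, standing behind the tubes; bystander
- filter_a: white filter disc, 48 mm wide, behind the tubes; bystander
- filter_b: another such filter disc; bystander
- marker: white and black marker pen, 130 mm, at the front edge; bystander
- torch: black torch, 112 mm; bystander

How it is judged:
On the way, in this order (a step that is already met when the one before it is completed fails the run):
1. the hold-down bar is pulled out of its spring clips and lifted clear (z of hold_bar in the frame of rocker above 0.14 m), for 0.1 s.
2. every tube lies cradled in a groove of its own, the bar still off (x of tube_a_mid in the frame of rocker between -0.012 and 0.012 m and y of tube_a_mid in the frame of rocker between -0.115 and 0.115 m and z of tube_a_mid in the frame of rocker between 0.09 and 0.098 m and angle between the z axis of each of tube_a, tube_b, tube_c, tube_d, tube_e and the x axis of rocker, either way round below 0.08 rad and x of tube_b_mid in the frame of rocker between -0.012 and 0.012 m and y of tube_b_mid in the frame of rocker between -0.115 and 0.115 m and z of tube_b_mid in the frame of rocker between 0.09 and 0.098 m and x of tube_c_mid in the frame of rocker between -0.012 and 0.012 m and y of tube_c_mid in the frame of rocker between -0.115 and 0.115 m and z of tube_c_mid in the frame of rocker between 0.09 and 0.098 m and x of tube_d_mid in the frame of rocker between -0.012 and 0.012 m and y of tube_d_mid in the frame of rocker between -0.115 and 0.115 m and z of tube_d_mid in the frame of rocker between 0.09 and 0.098 m and x of tube_e_mid in the frame of rocker between -0.012 and 0.012 m and y of tube_e_mid in the frame of rocker between -0.115 and 0.115 m and z of tube_e_mid in the frame of rocker between 0.09 and 0.098 m and not (x of hold_bar in the frame of rocker between -0.004 and 0.004 m and y of hold_bar in the frame of rocker between -0.008 and 0.008 m and z of hold_bar in the frame of rocker between 0.1025 and 0.1065 m and angle between the x axis of hold_bar and the x axis of rocker, either way round below 0.04 rad)), for 0.2 s.
3. the hold-down bar is snapped home in both clips over the cradled tubes (x of tube_a_mid in the frame of rocker between -0.012 and 0.012 m and y of tube_a_mid in the frame of rocker between -0.115 and 0.115 m and z of tube_a_mid in the frame of rocker between 0.09 and 0.098 m and angle between the z axis of each of tube_a, tube_b, tube_c, tube_d, tube_e and the x axis of rocker, either way round below 0.08 rad and x of tube_b_mid in the frame of rocker between -0.012 and 0.012 m and y of tube_b_mid in the frame of rocker between -0.115 and 0.115 m and z of tube_b_mid in the frame of rocker between 0.09 and 0.098 m and x of tube_c_mid in the frame of rocker between -0.012 and 0.012 m and y of tube_c_mid in the frame of rocker between -0.115 and 0.115 m and z of tube_c_mid in the frame of rocker between 0.09 and 0.098 m and x of tube_d_mid in the frame of rocker between -0.012 and 0.012 m and y of tube_d_mid in the frame of rocker between -0.115 and 0.115 m and z of tube_d_mid in the frame of rocker between 0.09 and 0.098 m and x of tube_e_mid in the frame of rocker between -0.012 and 0.012 m and y of tube_e_mid in the frame of rocker between -0.115 and 0.115 m and z of tube_e_mid in the frame of rocker between 0.09 and 0.098 m and x of hold_bar in the frame of rocker between -0.004 and 0.004 m and y of hold_bar in the frame of rocker between -0.008 and 0.008 m and z of hold_bar in the frame of rocker between 0.1025 and 0.1065 m and angle between the x axis of hold_bar and the x axis of rocker, either way round below 0.04 rad), for 0.2 s.
4. the start button is pressed down with the bar home (value of joint start above 0.0045 m and x of hold_bar in the frame of rocker between -0.004 and 0.004 m and y of hold_bar in the frame of rocker between -0.008 and 0.008 m and z of hold_bar in the frame of rocker between 0.1025 and 0.1065 m and angle between the x axis of hold_bar and the x axis of rocker, either way round below 0.04 rad), for 0.05 s.
At the end, for the whole second after the job is handed in: Every tube present is cradled: mid point within 12 mm of the line midway between the rails, 90 to 98 mm high, axis within 0.08 rad of the grooves; hold-down bar home: underside at 104.5 +-2 mm, within 4 mm across, 8 mm along, 0.04 rad (rocker frame); all at rest (all of step 3 and linear speed of each of tube_a, tube_b, tube_c, tube_d, tube_e, hold_bar below 0.02 m/s); the robot touches nothing.
It fails at once if the bottle, a filter disc, the marker or the torch is pushed more than 5 cm from its place (distance of any of bottle, filter_a, filter_b, marker, torch from where it was at the start of the episode above 0.05 m).
It fails at once if the bottle is knocked over (angle between bottle's own z axis and vertical above 0.7 rad).
Of tube_a, tube_b, tube_c, tube_d, tube_e only 3 to 5 are there at a start; the rules pass over those that are not, and their reading is None.
At some moment in a run one of hold_bar may be knocked a few centimetres aside while the robot is not near it.
It also fails if it takes over 210 s, if anything falls off the work surface, if the arm or the gripper's body presses on something with over 40 N, if the wrist force passes 120 N, or if a joint passes its speed limit or range.

## Working session

There is one attempt and no reset: what is moved stays moved. The work goes in short steps, Python scripts to look and compute and a shell command to move; the robot and the scene stay as the last step left them, time stands still between calls to the robot, and variables do not carry over. Pictures are saved under pics/ and viewed, and the job is handed in when it is done.

```bash
ls; mkdir -p pics; python3 - <<'E'
from bench import bot, optics
import cv2,numpy as np
s=bot.read_state(); print(s)
for n in ["top","side","wrist"]:
    c=optics.camera(n); cv2.imwrite(f"pics/{n}0.png",c["pixels"][:,:,::-1]); print(n,c["fx"],c["fy"],c["cx"],c["cy"],np.round(c["extrinsics"],4).tolist())
    np.savez(f"{n}0.npz",**c)
E
```

```text
pics
{'t': 0.0, 'joint_positions': array([ 1.24328332,  0.31174199,  0.01399373,  1.51304346, -0.00441974,
        1.31920844, -0.02722329]), 'joint_vel': array([ 4.23138622e-04, -1.46332575e-03, -2.53075119e-03,  1.53579325e-03,
       -1.26012955e-03,  6.62882561e-05,  8.82677181e-04]), 'effort': array([-6.17511751e-05, -3.79914808e+01,  1.45951370e-01, -2.30586237e+01,
        1.20934623e-02,  1.37715306e-02,  1.29858228e-05]), 'ee_pos': array([ 0.15485878, -0.52692756,  0.20461768]), 'orientation': array([[-7.43355769e-04,  2.81981743e-01, -9.59419483e-01],
       [ 2.25072904e-03, -9.59416846e-01, -2.81982712e-01],
       [-9.99997191e-01, -2.36900677e-03,  7.85235483e-05]]), 'ft_force': array([-0.19505595, -0.6533283 ,  1.00697452]), 'torque': array([-0.0056044 , -0.00661034,  0.03209284]), 'gripper_width': 0.9958117324965224}
top 386.1474030647421 386.1474030647421 247.90754510921738 194.11167414643816 [[0.0135, -0.8371, 0.547, -0.1068], [-0.9999, -0.0158, 0.0005, 0.1275], [0.0083, -0.5469, -0.8372, 1.0799], [0.0, 0.0, 0.0, 1.0]]
side 353.5596749273843 353.5596749273843 250.0278597856637 192.80739260798947 [[0.9452, 0.217, -0.2441, 0.7496], [0.3263, -0.6592, 0.6774, -0.5553], [-0.0139, -0.7199, -0.6939, 0.8187], [0.0, 0.0, 0.0, 1.0]]
wrist 334.08196588778395 334.08196588778395 254.58935364582857 191.87266717081457 [[0.2822, -0.9105, -0.3022, 0.2323], [-0.9593, -0.2686, -0.0865, -0.5036], [-0.0025, 0.3143, -0.9493, 0.3735], [0.0, 0.0, 0.0, 1.0]]
```

View pics/top0.png

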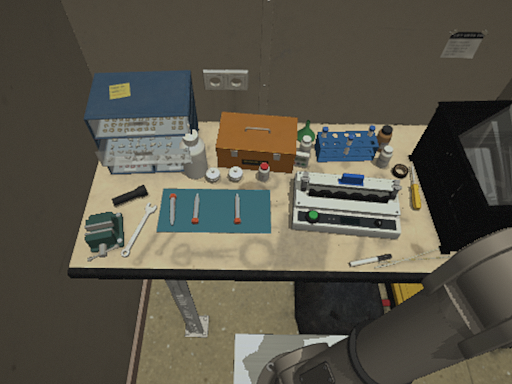

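View pics/side0.png

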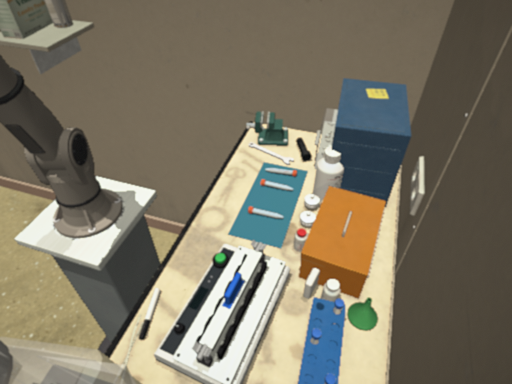

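```bash
cat > h.py <<'E'
import numpy as np,cv2
def load(n): return dict(np.load(n))
def cloud(c):
    z=c["z_map"];v,u=np.mgrid[:z.shape[0],:z.shape[1]]
    p=np.stack([(u-c["cx"])/c["fx"]*z,(v-c["cy"])/c["fy"]*z,z],-1)
    E=c["extrinsics"]; w=p@E[:3,:3].T+E[:3,3]; w[z<=0]=np.nan; return w
def ray(c,u,v,h):
    E=c["extrinsics"]; d=E[:3,:3]@np.array([(u-c["cx"])/c["fx"],(v-c["cy"])/c["fy"],1]); o=E[:3,3]
    return o+d*(h-o[2])/d[2]
def proj(c,P):
    E=c["extrinsics"]; q=E[:3,:3].T@(np.asarray(P)-E[:3,3]); return c["fx"]*q[0]/q[2]+c["cx"],c["fy"]*q[1]/q[2]+c["cy"]
E
python3 - <<'E'
from h import *
for n in ["top0","side0"]:
    c=load(n+".npz"); w=cloud(c); hsv=cv2.cvtColor(c["pixels"],cv2.COLOR_RGB2HSV)
    H,S,V=[hsv[...,i].astype(int) for i in range(3)]
    def rep(name,m,minA=8):
        k,l,st,ce=cv2.connectedComponentsWithStats(m.astype(np.uint8))
        for i in range(1,k):
            if st[i,4]>=minA:
                p=w[l==i]; print(n,name,st[i].tolist(),np.round(ce[i],1),np.round(np.nanmedian(p,0),4), 'zmax',np.round(np.nanpercentile(p[:,2],90),4))
    rep('orange',(H<14)&(S>150)&(V>90)&(w[...,2]<.06)&(w[...,2]>0.0),6)
    rep('green',(H>45)&(H<75)&(S>150)&(V>90))
    rep('blue',(H>105)&(H<125)&(S>150)&(V>100))
    rep('pad',(H>88)&(H<108)&(S>100)&(w[...,2]<.02),300)
    m=(w[...,2]>.05)&(w[...,2]<.08)&(abs(w[...,1]+.2)<.35)&(w[...,0]<.75)&(w[...,0]>.3)
    k,l,st,ce=cv2.connectedComponentsWithStats(m.astype(np.uint8))
    i=1+np.argmax(st[1:,4]); p=w[l==i]; r=cv2.minAreaRect(p[:,:2].astype(np.float32)); print('rocker',n,r,st[i],np.nanmedian(p[:,2]))
    im=c["pixels"][:,:,::-1]
    if n=="top0": crop=im[160:280,80:420]; f=2.3
    else: crop=im[150:384,140:310]; f=2.5
    cv2.imwrite(f"pics/{n}_z.png",cv2.resize(crop,None,fx=f,fy=f,interpolation=cv2.INTER_CUBIC))
E
```

```text
top0 orange [170, 194, 6, 4, 15] [172.7 195.3] [0.5757 0.3726 0.0204] zmax 0.0241
top0 orange [192, 218, 6, 5, 27] [194.6 220.1] [0.4846 0.2931 0.0194] zmax 0.023
top0 orange [234, 218, 6, 5, 23] [236.7 220. ] [0.4872 0.1612 0.0209] zmax 0.0245
top0 green [309, 211, 9, 6, 22] [313.4 212.7] [ 0.4924 -0.0708  0.0668] zmax 0.0704
top0 blue [323, 127, 5, 4, 17] [325.1 128.6] [ 0.7924 -0.1286  0.114 ] zmax 0.1169
top0 blue [370, 126, 5, 4, 16] [372.2 127.5] [ 0.8015 -0.2872  0.1143] zmax 0.1163
top0 blue [349, 134, 4, 5, 15] [350.6 136.3] [ 0.7584 -0.2116  0.1142] zmax 0.117
top0 blue [343, 174, 21, 5, 70] [353.5 175.6] [ 0.5675 -0.1825  0.1561] zmax 0.1579
top0 blue [339, 181, 11, 3, 14] [343.1 182.6] [ 0.5656 -0.1587  0.1214] zmax 0.1254
top0 blue [352, 182, 11, 4, 14] [358.1 183.9] [ 0.5622 -0.2046  0.1215] zmax 0.1239
top0 pad [157, 189, 114, 44, 4120] [216.8 210.9] [0.5302 0.2266 0.0014] zmax 0.0041
rocker top0 ((0.5676695108413696, -0.18198826909065247), (0.32048216462135315, 0.13243183493614197), 84.5085678100586) [ 295  171  105   45 1887] 0.06589165269707808
side0 orange [293, 17
[... 292 characters left out ...]
4  0.0671] zmax 0.0692
side0 blue [224, 272, 16, 36, 213] [231.1 289.3] [ 0.5726 -0.1962  0.1552] zmax 0.1575
side0 blue [235, 288, 5, 8, 8] [237.  291.5] [ 0.5797 -0.1816  0.1233] zmax 0.1267
side0 blue [335, 299, 9, 9, 54] [338.6 303.5] [ 0.7957 -0.1333  0.1147] zmax 0.1161
side0 blue [311, 328, 11, 11, 83] [315.7 333.1] [ 0.7625 -0.2135  0.1148] zmax 0.1165
side0 blue [324, 372, 13, 12, 102] [330.  378.4] [ 0.8045 -0.2894  0.1147] zmax 0.1167
side0 pad [229, 164, 77, 83, 3038] [268.8 208. ] [0.5433 0.1971 0.0025] zmax 0.0045
rocker side0 ((0.5496162176132202, -0.18107178807258606), (0.3207014799118042, 0.18049541115760803), 84.88873291015625) [ 173  245  113  139 4945] 0.06622474273386125
```

```bash
python3 -m crank --help 2>&1 | head -20; ls -la
```

```text
schema error: expected rows of numbers
total 4060
drwxr-xr-x  3 agent agent    4096 Dec  6 00:35 .
drwxr-xr-x 23 root  root     4096 Dec  6 00:34 ..
-rw-r--r--  1 agent agent     549 Dec  6 00:35 h.py
drwxr-xr-x  2 agent agent    4096 Dec  6 00:35 pics
-rw-r--r--  1 agent agent 1378120 Dec  6 00:35 side0.npz
-rw-r--r--  1 agent agent 1378120 Dec  6 00:35 top0.npz
-rw-r--r--  1 agent agent 1378120 Dec  6 00:35 wrist0.npz
```

View pics/top0_z.png

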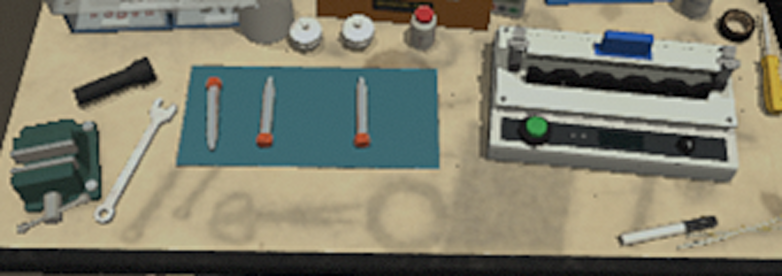

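View pics/side0_z.png

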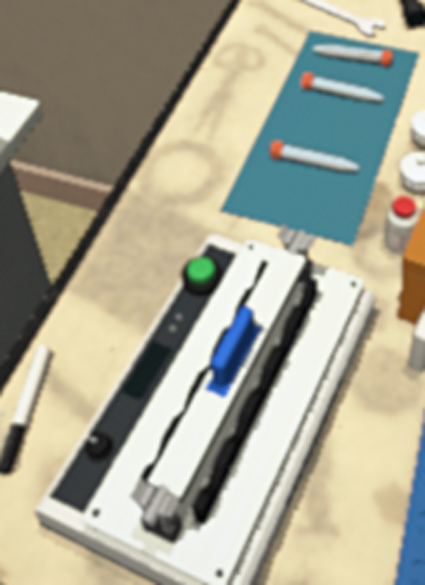

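```bash
cat >> h.py <<'E'
def plan(target,ang=None):
    """shift in tool axes now to target TCP; ang= wanted world angle(deg) of tool y (mod 180). shift given for BEFORE spin and AFTER spin"""
    from bench import bot
    s=bot.read_state(); R=s["orientation"]; d=np.asarray(target)-s["ee_pos"]
    print("t",round(s["t"],2),"pos",np.round(s["ee_pos"],4),"q",np.round(s["joint_positions"],2),"F",np.round(s["ft_force"],1),"w",round(s["gripper_width"],3))
    a=np.degrees(np.arctan2(R[1,1],R[0,1])); print("tool y angle",round(a,2),"tilt",np.round(R[:,0],4),"shift before-spin",np.round(R.T@d,4))
    if ang is not None:
        for k in (0,180,-180):
            da=(ang+k-a+540)%360-180
            sp=-np.radians(da); c,s_=np.cos(sp),np.sin(sp)
            Rx=np.array([[1,0,0],[0,c,-s_],[0,s_,c]])
            if k>=0: print(" spin",round(sp,4),"shift after",np.round((R@Rx).T@d,4))
E
python3 - <<'E'
from h import *
c=load("top0.npz"); w=cloud(c)
for u in (100,160,220,280,340,400): 
    col=w[:,u]; m=np.abs(col[:,2])<.01; print(u,np.nanmin(col[m][:,0]), np.round(np.nanmedian(col[m][:,1]),3))
m=(w[...,1]<-.3)&(w[...,1]>-.9)&(w[...,0]>.2)&(w[...,2]>.1)&(np.mgrid[:384,:512][1]>405)&(np.mgrid[:384,:512][0]<235)
p=w[m]; print(np.nanmin(p,0),np.nanmax(p,0)); 
for v in (130,160,190,220,240):
    for u in (420,435,450,470,500): print(v,u,np.round(w[v,u],3),end=' ')
    print()
# tube bodies axis: whitish in pad
hsv=cv2.cvtColor(c["pixels"],cv2.COLOR_RGB2HSV)
for n in ("top0","side0"):
    c=load(n+".npz"); w=cloud(c);hsv=cv2.cvtColor(c["pixels"],cv2.COLOR_RGB2HSV)
    m=(w[...,0]>.45)&(w[...,0]<.63)&(w[...,1]>.1)&(w[...,1]<.42)&((hsv[...,1]<80)|((hsv[...,0]<14)&(hsv[...,1]>120)))&(w[...,2]<.05)
    k,l,st,ce=cv2.connectedComponentsWithStats(m.astype(np.uint8))
    for i in range(1,k):
        if st[i,4]<30: continue
        v,u=np.where(l==i); P=np.array([ray(c,a,b,.012)[:2] for a,b in zip(u,v)])
        mu=P.mean(0); ev,V=np.linalg.eigh(np.cov((P-mu).T)); t=(P-mu)@V[:,1]; 
        print(n,st[i],"axis deg",np.round(np.degrees(np.arctan2(V[1,1],V[0,1])),1),"mid",np.round(mu+V[:,1]*(t.max()+t.min())/2,4),"len",round(np.ptp(t),4))
from bench import bot
plan([.35,-.3,.25],-5.3)
E
```

```text
100 0.30875426432699815 0.619
160 0.3109973166492024 0.405
220 0.3121601651558529 0.216
280 0.09636249205706635 0.026
340 0.13515720799773953 -0.158
400 0.3120837707770968 -0.375
[ 0.38890746 -0.74344691  0.1000118 ] [ 0.93743425 -0.30005673  0.49084322]
130 420 [ 0.896 -0.514  0.003] 130 435 [ 0.727 -0.452  0.186] 130 450 [ 0.654 -0.444  0.265] 130 470 [ 0.609 -0.463  0.315] 130 500 [ 0.53  -0.468  0.401] 
160 420 [ 0.699 -0.443  0.071] 160 435 [ 0.647 -0.452  0.138] 160 450 [ 0.598 -0.457  0.2  ] 160 470 [ 0.544 -0.466  0.268] 160 500 [ 0.469 -0.468  0.364] 
190 420 [ 0.628 -0.454 -0.002] 190 435 [ 0.574 -0.458  0.079] 190 450 [ 0.525 -0.459  0.153] 190 470 [ 0.465 -0.456  0.241] 190 500 [ 0.412 -0.472  0.321] 
220 420 [ 0.508 -0.425  0.003] 220 435 [ 0.497 -0.461  0.024] 220 450 [ 0.454 -0.463  0.1  ] 220 470 [ 0.406 -0.464  0.187] 220 500 [ 0.394 -0.527  0.21 ] 
240 420 [ 0.441 -0.412 -0.005] 240 435 [ 0.439 -0.456  0.001] 240 450 [ 0.403 -0.461  0.073] 240 470 [ 0.397 -0.51   0.087] 240 500 [ 0.064 -0.118  0.744] 
top0 [155 185 102  50 510] axis deg 80.7 mid [0.5386 0.2574] len 0.338
top0 [169 193   8  33 177] axis deg -175.0 mid [0.531  0.3711] len 0.121
top0 [191 193   9  32 177] axis deg -179.4 mid [0.5339 0.2955] len 0.1165
top0 [233 193   9  32 157] axis deg -178.1 mid [0.5364 0.1626] len 0.1167
top0 [ 191  282   61   36 1890] axis deg 85.7 mid [0.2393 0.1984] len 0.1749
side0 [232 160  79  78 673] axis deg 95.9 mid [0.5573 0.2512] len 0.3359
side0 [260 178  34  13 187] axis deg 177.7 mid [0.5363 0.2952] len 0.1179
side0 [247 205  37  14 223] axis deg 179.8 mid [0.5379 0.1629] len 0.1174
t 0.15 pos [ 0.1549 -0.5271  0.2049] q [ 1.24  0.31  0.01  1.51 -0.    1.32 -0.03] F [0.6 1.1 0. ] w 0.997
tool y angle -73.62 tilt [-6.0e-04  1.7e-03 -1.0e+00] shift before-spin [-0.0449 -0.163  -0.2512]
 spin -1.1925 shift after [-0.0449  0.1733 -0.2442]
 spin 1.9491 shift after [-0.0449 -0.1733  0.2442]
```

```bash
python3 -m crank '1 -0.006 -0.02 -0.032 0;1 -0.006 -0.02 -0.032 0;1 -0.006 -0.02 -0.032 0;1 -0.006 -0.02 -0.031 0;1 -0.006 -0.02 -0.031 0;1 -0.005 -0.02 -0.031 0;1 -0.005 -0.02 -0.031 0;1 -0.005 -0.02 -0.031 0'; python3 -m crank '1 0 0 0 -0.149;1 0 0 0 -0.149;1 0 0 0 -0.149;1 0 0 0 -0.149;1 0 0 0 -0.149;1 0 0 0 -0.149;1 0 0 0 -0.149;1 0 0 0 -0.149'; python3 -c "
from h import *
plan([.51,-.19,.30],-5.3)"
```

```text
t: 0.95
ee_pos: [0.3514, -0.302, 0.2507]
orientation: [[-0.0, 0.282, -0.959], [0.0, -0.959, -0.282], [-1.0, -0.0, 0.0]]
ft_force: [0.8, -0.8, -0.1]
gripper_width: 0.999
t: 1.75
ee_pos: [0.3505, -0.3032, 0.2503]
orientation: [[-0.001, 0.996, -0.087], [0.001, -0.087, -0.996], [-1.0, -0.001, -0.0]]
ft_force: [0.5, 0.6, 0.1]
gripper_width: 1.002
t 1.75 pos [ 0.3505 -0.3032  0.2503] q [ 0.93  0.12 -0.28  1.64  0.04  1.38  0.55] F [0.5 0.6 0.1] w 1.002
tool y angle -4.97 tilt [-7.e-04  5.e-04 -1.e+00] shift before-spin [-0.0497  0.149  -0.1266]
 spin 0.0057 shift after [-0.0497  0.1483 -0.1275]
 spin -3.1359 shift after [-0.0497 -0.1483  0.1275]
```

```bash
python3 -m crank '1 -0.008 0.025 -0.021 0;1 -0.008 0.025 -0.021 0;1 -0.008 0.025 -0.021 0;1 -0.008 0.025 -0.021 0;1 -0.008 0.024 -0.021 0;1 -0.005 0.024 -0.021 0;1 0 0 0 0;1 0 0 0 0'; cat > snap.py <<'E'
import sys,cv2,numpy as np
from bench import optics
for a in sys.argv[2:]:
    c=optics.camera(a); np.savez(f"{a}{sys.argv[1]}.npz",**c); cv2.imwrite(f"pics/{a}{sys.argv[1]}.png",c["pixels"][:,:,::-1])
E
python3 snap.py 1 wrist
```

```text
t: 2.55
ee_pos: [0.5099, -0.1911, 0.2951]
orientation: [[-0.001, 0.996, -0.091], [0.0, -0.091, -0.996], [-1.0, -0.001, -0.0]]
ft_force: [-0.2, -0.3, 0.0]
gripper_width: 1.004
```

View pics/wrist1.png

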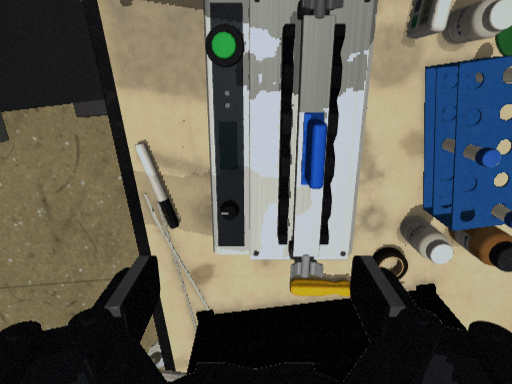

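```bash
cat > rock.py <<'E'
import sys
from h import *
c=load(sys.argv[1]); w=cloud(c); hsv=cv2.cvtColor(c["pixels"],cv2.COLOR_RGB2HSV)
H,S,V=[hsv[...,i].astype(int) for i in range(3)]
def rect(name,m):
    p=w[m]
    if len(p)<20: print(name,"few"); return
    r=cv2.minAreaRect(p[:,:2].astype(np.float32)); print(name,len(p),np.round(r[0],4),np.round(r[1],4),round(r[2],2),"med",np.round(np.median(p,0),4))
rect("green",(H>45)&(H<75)&(S>150)&(V>90)&(w[...,2]>.064)&(w[...,2]<.075))
rect("griptop",(H>105)&(H<125)&(S>150)&(w[...,2]>.152)&(w[...,2]<.162)&(w[...,0]<.66))
reg=(w[...,0]>.4)&(w[...,0]<.7)&(w[...,1]<.03)&(w[...,1]>-.4)
m=reg&(abs(w[...,2]-.066)<.004)&(S<60)&(V>100)
rect("platform",m)
# rails
m=reg&(abs(w[...,2]-.097)<.003)&(V<70)
k,l,st,ce=cv2.connectedComponentsWithStats(m.astype(np.uint8))
p=w[m]; print("rails",len(p),np.round(p.min(0),3),np.round(p.max(0),3))
m=reg&(w[...,2]>.127)&(w[...,2]<.135)&(S<60)
k,l,st,ce=cv2.connectedComponentsWithStats(m.astype(np.uint8))
for i in range(1,k):
    if st[i,4]>8: p=w[l==i]; print("cliptop",st[i],np.round(np.median(p,0),4),np.round(p.min(0),3),np.round(p.max(0),3))
rect("bar",reg&(abs(w[...,2]-.1185)<.003)&(S<60))
E
python3 rock.py wrist1.npz; python3 -c "
from h import *
c=load('wrist1.npz')
for a in [(290,25),(283,240),(335,30),(323,240),(215,245),(224,45),(229,211)]: print(a,ray(c,*a,.068 if a[0]<250 else .097).round(4))"
```

```text
green 495 [ 0.4864 -0.0687] [0.0252 0.0253] 84.59 med [ 0.4863 -0.0687  0.0682]
griptop 950 [ 0.5756 -0.3036] [0.0202 0.3077] 2.81 med [ 0.5692 -0.1795  0.1564]
platform 15521 [ 0.5533 -0.1854] [0.308  0.1651] 84.68 med [ 0.5466 -0.1624  0.0664]
rails 2364 [ 0.529 -0.323  0.094] [ 0.611 -0.047  0.1  ]
cliptop [301   0   7   8  46] [ 0.5665 -0.0487  0.1297] [ 0.564 -0.051  0.127] [ 0.569 -0.045  0.133]
cliptop [335   0   9   8  54] [ 0.5975 -0.0511  0.1293] [ 0.594 -0.054  0.127] [ 0.601 -0.048  0.133]
cliptop [290 263   7  14  59] [ 0.5417 -0.3169  0.1298] [ 0.538 -0.326  0.127] [ 0.546 -0.309  0.132]
cliptop [316 264   7  13  70] [ 0.5725 -0.3205  0.1295] [ 0.568 -0.329  0.127] [ 0.575 -0.312  0.132]
bar 5680 [ 0.5692 -0.189 ] [0.29   0.0303] 84.62 med [ 0.5704 -0.1329  0.1189]
(290, 25) [ 0.5566 -0.06    0.097 ]
(283, 240) [ 0.5346 -0.295   0.097 ]
(335, 30) [ 0.601  -0.0686  0.097 ]
(323, 240) [ 0.583  -0.2994  0.097 ]
(215, 245) [ 0.4463 -0.3088  0.068 ]
(224, 45) [ 0.487  -0.0692  0.068 ]
(229, 211) [ 0.4701 -0.2627  0.068 ]
```

```bash
python3 -c "
from h import *
plan([.570,-.182,.124],-5.35)"
```

```text
t 2.6 pos [ 0.5092 -0.1923  0.2951] q [ 0.63  0.3  -0.41  1.33  0.12  1.53  0.14] F [-0.7  0.   0.5] w 0.998
tool y angle -5.35 tilt [-1.7e-03 -5.0e-04 -1.0e+00] shift before-spin [ 0.171   0.0599 -0.016 ]
 spin -0.0001 shift after [ 0.171   0.0599 -0.016 ]
 spin 3.1415 shift after [ 0.171  -0.0599  0.016 ]
```

```bash
python3 -m crank '1 0 0.02 -0.005 0;1 0 0.02 -0.005 0;1 0.02 0.02 -0.006 0;1 0.04 0 0 0;1 0.04 0 0 0;1 0.035 0 0 0;1 0.036 0 0 0;1 0 0 0 0'; python3 -m crank '0 0 0 0 0;0 0 0 0 0;0 0 0 0 0;0 0 0 0 0;0 0 0 0 0;0 0 0 0 0;0 0 0 0 0;0 0 0 0 0'
```

```text
t: 3.4
ee_pos: [0.5648, -0.1825, 0.1187]
orientation: [[-0.013, 0.995, -0.095], [0.002, -0.095, -0.995], [-1.0, -0.014, -0.001]]
ft_force: [-1.4, 0.4, -0.4]
gripper_width: 1.003
t: 4.2
ee_pos: [0.5718, -0.1815, 0.1261]
orientation: [[0.002, 0.996, -0.093], [-0.001, -0.093, -0.996], [-1.0, 0.002, 0.001]]
ft_force: [-1.1, 0.6, 4.9]
gripper_width: 0.133
```

```bash
python3 -m crank '0 -0.006 0 0 0;0 -0.006 0 0 0;0 -0.008 0 0 0;0 -0.01 0 0 0;0 -0.01 0 0 0;0 -0.02 0 0 0;0 -0.02 0 0 0;0 -0.02 0 0 0'; python3 -m crank '0 -0.02 0 0 0;0 -0.02 0 0 0;0 -0.02 0 0 0;0 0 0 0 0;0 0 0 0 0;0 0 0 0 0;0 0 0 0 0;0 0 0 0 0';python3 snap.py 2 wrist side;  python3 -c "
from h import *
plan([.415,.20,.26],-5.35)"
```

```text
t: 5.0
ee_pos: [0.5711, -0.1811, 0.2266]
orientation: [[0.001, 0.996, -0.093], [-0.0, -0.093, -0.996], [-1.0, 0.001, 0.0]]
ft_force: [1.9, 1.0, -2.6]
gripper_width: 0.133
t: 5.8
ee_pos: [0.5705, -0.1813, 0.2836]
orientation: [[-0.002, 0.996, -0.093], [0.001, -0.093, -0.996], [-1.0, -0.002, -0.0]]
ft_force: [0.9, 0.0, -2.4]
gripper_width: 0.135
t 5.9 pos [ 0.5708 -0.1813  0.2841] q [ 0.54  0.42 -0.41  1.19  0.17  1.56  0.07] F [-1.1 -0.5 -3.2] w 0.134
tool y angle -5.33 tilt [-1.1e-03  3.0e-04 -1.0e+00] shift before-spin [ 0.0243 -0.1905 -0.3652]
 spin 0.0004 shift after [ 0.0243 -0.1906 -0.3651]
 spin -3.1412 shift after [0.0243 0.1906 0.3651]
```

View pics/wrist2.png

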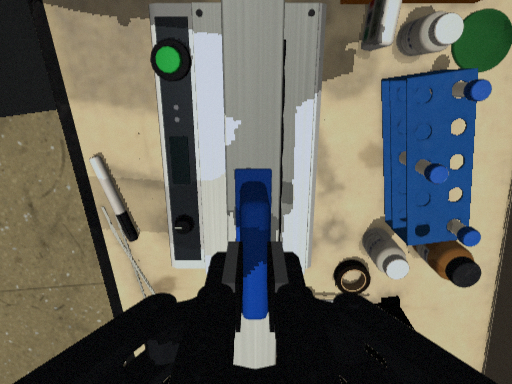

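```bash
python3 -m crank '0 0 -0.02 -0.038 0;0 0 -0.02 -0.038 0;0 0 -0.02 -0.038 0;0 0 -0.02 -0.038 0;0 0 -0.02 -0.038 0;0 0 -0.02 -0.038 0;0 0 -0.02 -0.038 0;0 0 -0.02 -0.038 0';python3 -m crank '0 0.01 -0.02 -0.03 0;0 0.02 -0.015 -0.031 0;0 0.03 0 0 0;0 0.03 0 0 0;0 0.03 0 0 0;0 0.03 0 0 0;0 0.03 0 0 0;0 0 0 0 0';  python3 -c "
from h import *
plan([.412,.20,.0225],-5.35)"
```

```text
t: 6.7
ee_pos: [0.439, 0.1377, 0.2849]
orientation: [[0.001, 0.996, -0.093], [-0.0, -0.093, -0.996], [-1.0, 0.001, 0.0]]
ft_force: [1.1, -1.1, -2.5]
gripper_width: 0.138
t: 7.5
ee_pos: [0.4071, 0.198, 0.1012]
orientation: [[-0.009, 0.996, -0.092], [-0.004, -0.092, -0.996], [-1.0, -0.008, 0.005]]
ft_force: [-0.6, -0.5, -2.9]
gripper_width: 0.137
t 7.5 pos [0.4071 0.198  0.1012] q [ 0.07  0.28 -0.66  1.89  0.19  1.05 -0.77] F [-0.6 -0.5 -2.9] w 0.137
tool y angle -5.3 tilt [-0.0087 -0.0039 -1.    ] shift before-spin [ 0.0786  0.0053 -0.0028]
 spin 0.0008 shift after [ 0.0786  0.0053 -0.0028]
 spin -3.1408 shift after [ 0.0786 -0.0053  0.0028]
```

```bash
python3 -m crank '0 0.02 0 0 0;0 0.02 0 0 0;0 0.015 0 0 0;0 0.01 0 0 0;0 0.006 0 0 0;0 0.004 0 0 0;0 0.003 0 0 0;0 0 0 0 0';python3 -m crank '0 0.002 0 0 0;0 0 0 0 0;0 0.002 0 0 0;0 0 0 0 0;0.5 0 0 0 0;0.5 0 0 0 0;0.5 0 0 0 0;0.5 0 0 0 0'; python3 snap.py 3 side;  python3 -c "
from h import *
plan([.412,.20,.0225],-5.35)"
```

```text
t: 8.3
ee_pos: [0.411, 0.2003, 0.0269]
orientation: [[0.0, 0.996, -0.093], [0.0, -0.093, -0.996], [-1.0, 0.0, -0.0]]
ft_force: [0.3, -0.0, -2.5]
gripper_width: 0.136
t: 9.1
ee_pos: [0.4111, 0.2004, 0.0229]
orientation: [[0.001, 0.996, -0.093], [0.0, -0.093, -0.996], [-1.0, 0.001, -0.0]]
ft_force: [-0.6, 0.2, -0.4]
gripper_width: 0.498
t 9.15 pos [0.411  0.2003 0.0229] q [ 0.01  0.39 -0.62  1.98  0.3   0.86 -0.86] F [-1.   0.3  0.7] w 0.498
tool y angle -5.32 tilt [ 5.e-04  2.e-04 -1.e+00] shift before-spin [0.0004 0.001  0.0002]
 spin 0.0005 shift after [0.0004 0.001  0.0002]
 spin -3.1411 shift after [ 0.0004 -0.001  -0.0002]
```

View pics/side3.png

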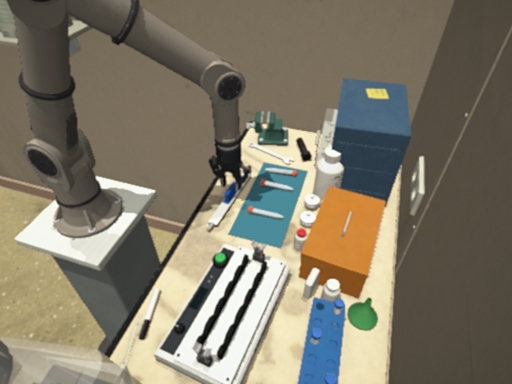

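```bash
python3 -m crank '0.7 -0.02 0 0 0;1 -0.03 0 0 0;1 -0.04 0 0 0;1 -0.04 0 0 0;1 -0.04 0 0 0;1 -0.04 0 0 0;1 -0.03 0 0 -0.14;1 0 0 0 -0.14';python3 -m crank '1 0 0 0 -0.14;1 0 0 0 -0.14;1 0 0 0 -0.14;1 0 0 0 -0.14;1 0 0 0 -0.14;1 0 0 0 -0.14;1 0 0 0 -0.14;1 0 0 0 -0.14'; python3 -m crank '1 0 0 0 -0.14;1 0 0 0 -0.12;1 0 0.03 0.04 0;1 0 0.03 0.04 0;1 0 0 0 0;1 0 0 0 0;1 0 0 0 0;1 0 0 0 0'; python3 snap.py 4 wrist; python3 -c "
from h import *
plan([.5,.26,.25],90)"
```

```text
t: 9.95
ee_pos: [0.4133, 0.2021, 0.2675]
orientation: [[0.009, 0.981, 0.192], [0.003, 0.192, -0.981], [-1.0, 0.01, -0.002]]
ft_force: [-0.2, 0.5, -0.4]
gripper_width: 0.994
t: 10.75
ee_pos: [0.4106, 0.2002, 0.2627]
orientation: [[0.0, 0.255, 0.967], [-0.0, 0.967, -0.255], [-1.0, -0.0, 0.0]]
ft_force: [0.5, 0.0, -0.2]
gripper_width: 0.998
t: 11.55
ee_pos: [0.4904, 0.2594, 0.264]
orientation: [[0.002, 0.004, 1.0], [-0.001, 1.0, -0.004], [-1.0, -0.001, 0.002]]
ft_force: [-0.4, -0.3, 0.2]
gripper_width: 1.002
t 11.6 pos [0.4905 0.2593 0.2641] q [ 0.07  0.41 -0.86  1.36  0.31  1.5   0.8 ] F [ 0.2 -0.6 -0.7] w 0.998
tool y angle 89.77 tilt [ 2.8e-03 -7.0e-04 -1.0e+00] shift before-spin [0.0142 0.0007 0.0094]
 spin -0.004 shift after [0.0142 0.0007 0.0094]
 spin 3.1375 shift after [ 0.0142 -0.0007 -0.0094]
```

View pics/wrist4.png

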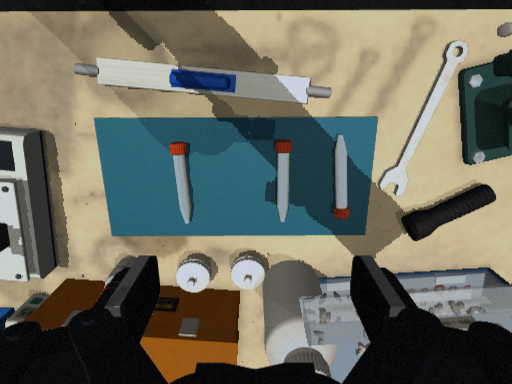

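```bash
cat > tubes.py <<'E'
import sys
from h import *
c=load(sys.argv[1]); w=cloud(c); hsv=cv2.cvtColor(c["pixels"],cv2.COLOR_RGB2HSV)
H,S,V=[hsv[...,i].astype(int) for i in range(3)]
org=((H<14)|(H>174))&(S>130)&(V>60)
teal=(H>85)&(H<112)&(S>90)
on=(w[...,0]>.44)&(w[...,0]<.63)&(w[...,1]>.08)&(w[...,1]<.43)
m=on&(w[...,2]>.006)&(w[...,2]<.04)&((S<70)|org)
k,l,st,ce=cv2.connectedComponentsWithStats(m.astype(np.uint8))
for i in range(1,k):
    if st[i,4]<150: continue
    v,u=np.where(l==i); o=org[l==i]
    P=np.array([ray(c,a,b,.012)[:2] for a,b in zip(u,v)])
    B=P[~o]; mu=B.mean(0); ev,W=np.linalg.eigh(np.cov((B-mu).T)); d=W[:,1]
    if d@(P[o].mean(0)-mu)<0: d=-d
    t=(P-mu)@d; n=np.array([-d[1],d[0]])
    tip=mu+d*t.min(); print(st[i].tolist(),"len",round(np.ptp(t),4),"tip",tip.round(4),"ang",np.degrees(np.arctan2(d[1],d[0])).round(2),"mid",(tip+d*.055).round(4),"depth mid",np.round(np.median(w[l==i],0),4),"width",round(np.ptp((B-mu)@n),4))
E
python3 tubes.py wrist4.npz
```

```text
[334, 134, 15, 85, 968] len 0.1153 tip [0.4731 0.3676] ang 5.27 mid [0.5279 0.3726] depth mid [0.5302 0.3709 0.0184] width 0.0172
[169, 141, 22, 82, 955] len 0.1116 tip [0.5928 0.167 ] ang -177.51 mid [0.5379 0.1646] depth mid [0.5267 0.1661 0.0184] width 0.0158
[275, 140, 17, 82, 946] len 0.1112 tip [0.5917 0.2978] ang -179.19 mid [0.5367 0.297 ] depth mid [0.5262 0.2964 0.0185] width 0.0189
```

```bash
python3 -c "
from h import *
plan([.538,.1646,.006],92.49)"
```

```text
t 11.6 pos [0.4905 0.2593 0.2641] q [ 0.07  0.41 -0.86  1.36  0.31  1.5   0.8 ] F [ 0.2 -0.6 -0.7] w 0.998
tool y angle 89.77 tilt [ 2.8e-03 -7.0e-04 -1.0e+00] shift before-spin [ 0.2583 -0.0943  0.0471]
 spin -0.0475 shift after [ 0.2583 -0.0965  0.0426]
 spin 3.0941 shift after [ 0.2583  0.0965 -0.0426]
```

```bash
python3 -m crank '0.6 0 0 0 -0.0475;0.6 0.02 -0.032 0.014 0;0.6 0.03 -0.032 0.014 0;0.6 0.03 -0.0325 0.0146 0;0.6 0.04 0 0 0;0.5 0.04 0 0 0;0.5 0.03 0 0 0;0.5 0 0 0 0';python3 -m crank '0.5 0 0 0 0;0.5 0.02 0 0 0;0.5 0.02 0 0 0;0.5 0.015 0 0 0;0.5 0.008 0 0 0;0.5 0.005 0 0 0;0.5 0 0 0 0;0.5 0 0 0 0'; python3 -c "
from h import *
plan([.538,.1646,.006],92.49)"; python3 snap.py 5 wrist
```

```text
t: 12.4
ee_pos: [0.5342, 0.1622, 0.0694]
orientation: [[-0.007, -0.043, 0.999], [-0.004, 0.999, 0.043], [-1.0, -0.004, -0.008]]
ft_force: [-1.0, -0.2, -0.9]
gripper_width: 0.5
t: 13.2
ee_pos: [0.5384, 0.1658, 0.0055]
orientation: [[0.001, -0.044, 0.999], [0.001, 0.999, 0.044], [-1.0, 0.0, 0.001]]
ft_force: [0.7, 0.6, 0.5]
gripper_width: 0.503
t 13.2 pos [0.5384 0.1658 0.0055] q [ 0.18  0.65 -0.73  1.7   0.5   0.98  0.88] F [0.7 0.6 0.5] w 0.503
tool y angle 92.51 tilt [ 1.4e-03  5.0e-04 -1.0e+00] shift before-spin [-0.0005 -0.0012 -0.0005]
 spin 0.0004 shift after [-0.0005 -0.0012 -0.0005]
 spin -3.1412 shift after [-0.0005  0.0012  0.0005]
```

View pics/wrist5.png

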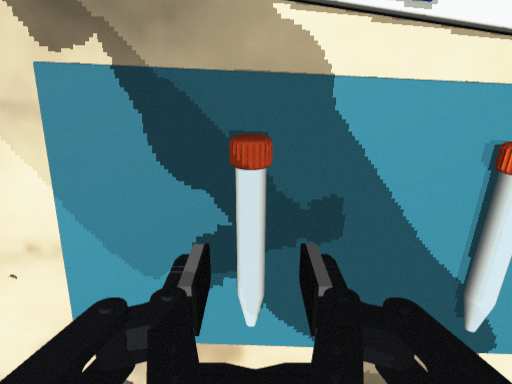

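```bash
python3 -c "
from h import *
c=load('wrist5.npz')
print(proj(c,[.538,.165,.011]))
for v in (327,168,134): print(v,ray(c,250,v,.012).round(4))
"; python3 -m crank '0 0 0 0 0;0 0 0 0 0;0 0 0 0 0;0 0 0 0 0;0 0 0 0 0;0 0 0 0 0;0 0 0 0 0;0 0 0 0 0'
```

```text
(np.float64(251.35334795365262), np.float64(238.4747989051704))
327 [0.5954 0.1666 0.012 ]
168 [0.4986 0.1627 0.012 ]
134 [0.4817 0.162  0.012 ]
t: 14.05
ee_pos: [0.5378, 0.1654, 0.0047]
orientation: [[-0.0, -0.044, 0.999], [-0.0, 0.999, 0.044], [-1.0, -0.0, -0.0]]
ft_force: [0.2, -0.2, 0.1]
gripper_width: 0.0
```

```bash
python3 snap.py 6 wrist side
```

```text
(no output)
```

View pics/wrist6.png

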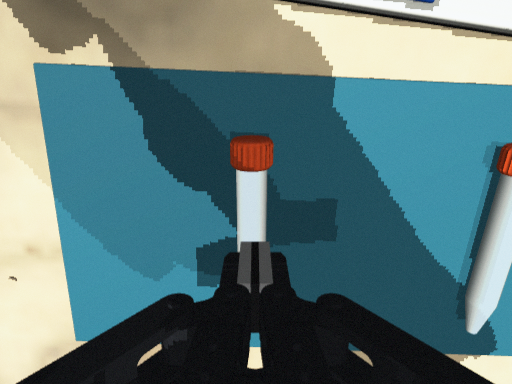

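```bash
python3 -c "
from h import *
c=load('wrist6.npz');w=cloud(c)
for v in range(130,380,15): print(v,[np.round(w[v,u],3).tolist() for u in (235,244,252,262,275)])
c=load('side6.npz');im=c['pixels'][130:270,190:330,::-1];cv2.imwrite('pics/side6z.png',cv2.resize(im,None,fx=4,fy=4,interpolation=cv2.INTER_CUBIC))
"
```

```text
130 [[0.481, 0.154, 0.001], [0.48, 0.158, 0.003], [0.48, 0.163, 0.003], [0.48, 0.168, 0.003], [0.48, 0.174, 0.004]]
145 [[0.485, 0.155, 0.02], [0.484, 0.159, 0.023], [0.484, 0.163, 0.023], [0.484, 0.167, 0.022], [0.487, 0.175, 0.003]]
160 [[0.492, 0.155, 0.019], [0.491, 0.159, 0.023], [0.491, 0.163, 0.023], [0.491, 0.168, 0.022], [0.495, 0.175, 0.002]]
175 [[0.504, 0.155, 0.004], [0.499, 0.16, 0.02], [0.499, 0.163, 0.021], [0.499, 0.168, 0.018], [0.503, 0.176, 0.003]]
190 [[0.512, 0.155, 0.003], [0.507, 0.16, 0.019], [0.507, 0.164, 0.019], [0.507, 0.169, 0.019], [0.512, 0.176, 0.002]]
205 [[0.521, 0.155, 0.002], [0.515, 0.16, 0.019], [0.514, 0.164, 0.02], [0.515, 0.169, 0.018], [0.52, 0.177, 0.003]]
220 [[0.53, 0.155, 0.003], [0.523, 0.16, 0.019], [0.523, 0.164, 0.02], [0.523, 0.169, 0.018], [0.529, 0.177, 0.002]]
235 [[0.539, 0.155, 0.003], [0.532, 0.161, 0.018], [0.531, 0.165, 0.02], [0.532, 0.17, 0.017], [0.538, 0.178, 0.003]]
250 [[0.549, 0.156, 0.003], [0.526, 0.161, 0.044], [0.526, 0.165, 0.043], [0.527, 0.169, 0.043], [0.548, 0.178, 0.003]]
265 [[0.531, 0.158, 0.049], [0.526, 
[... 206 characters left out ...]
0.525, 0.159, 0.078], [0.526, 0.162, 0.077], [0.532, 0.165, 0.068], [0.526, 0.168, 0.077], [nan, nan, nan]]
310 [[0.526, 0.16, 0.085], [0.525, 0.162, 0.085], [0.538, 0.165, 0.069], [0.528, 0.168, 0.081], [0.524, 0.172, 0.086]]
325 [[0.521, 0.16, 0.098], [0.528, 0.163, 0.089], [0.544, 0.166, 0.07], [0.537, 0.169, 0.078], [0.521, 0.171, 0.097]]
340 [[0.521, 0.16, 0.103], [0.541, 0.163, 0.08], [0.612, 0.168, 0.003], [0.543, 0.169, 0.078], [0.52, 0.171, 0.104]]
355 [[0.522, 0.161, 0.107], [0.544, 0.163, 0.085], [0.626, 0.169, -0.0], [0.545, 0.169, 0.083], [0.521, 0.171, 0.108]]
370 [[0.528, 0.161, 0.106], [0.528, 0.163, 0.106], [0.527, 0.165, 0.106], [0.527, 0.168, 0.106], [0.525, 0.171, 0.108]]
```

View pics/side6z.png

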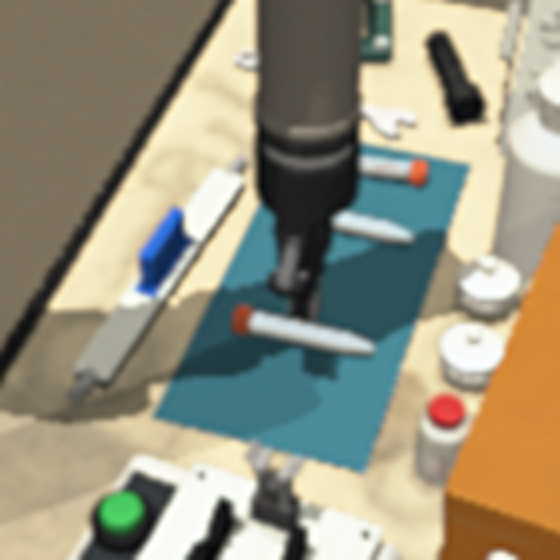

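```bash
python3 -c "
from h import *
from bench import bot
c=load('wrist6.npz');w=cloud(c)
for z in (.005,.015,.025,.035,.045): print(z,np.round(proj(c,[.527,.165,z]),1))
for v in range(236,262,2): print(v,w[v,250].round(3),w[v,244].round(3),w[v,266].round(3), c['pixels'][v,250])
c=load('wrist2.npz');w=cloud(c)
for v in range(235,330,8): print(v,[w[v,u].round(3).tolist() for u in (225,232,255,275,282)])
print(bot.read_state())
"
```

```text
0.005 [252.9 217.1]
0.015 [252.9 224.5]
0.025 [252.8 232.9]
0.035 [252.7 242.3]
0.045 [252.5 252.9]
236 [0.531 0.164 0.019] [0.532 0.161 0.019] [0.539 0.173 0.002] [206 224 231]
238 [0.532 0.164 0.021] [0.533 0.161 0.019] [0.54  0.173 0.004] [206 223 232]
240 [0.534 0.164 0.02 ] [0.534 0.161 0.019] [0.542 0.173 0.003] [208 224 232]
242 [0.527 0.164 0.035] [0.527 0.161 0.035] [0.526 0.171 0.036] [86 89 90]
244 [0.526 0.164 0.038] [0.527 0.161 0.038] [0.526 0.171 0.037] [75 77 76]
246 [0.526 0.164 0.04 ] [0.526 0.161 0.04 ] [0.526 0.171 0.04 ] [70 70 70]
248 [0.526 0.164 0.042] [0.526 0.161 0.042] [0.526 0.171 0.042] [74 78 76]
250 [0.527 0.164 0.043] [0.526 0.161 0.044] [0.526 0.171 0.043] [75 75 74]
252 [0.527 0.164 0.045] [0.527 0.161 0.044] [0.526 0.171 0.045] [71 74 71]
254 [0.527 0.164 0.047] [0.527 0.161 0.047] [0.526 0.171 0.048] [72 72 73]
256 [0.526 0.164 0.049] [0.526 0.161 0.05 ] [0.526 0.171 0.05 ] [72 73 72]
258 [0.526 0.164 0.051] [0.526 0.161 0.051] [0.526 0.171 0.051] [71 74 72]
260 [0.526 0.164 0.052] [0.526 0.162 0.052] [0.526 0.171 0.052] [72 72 72]
235 [[0.523, -0.
[... 1568 characters left out ...]
   0.98453797,  0.88095521]), 'joint_vel': array([ 0.0011782 , -0.0006623 ,  0.00087199, -0.00079809, -0.00065319,
        0.00127109, -0.00063359]), 'effort': array([-1.78910441e-04, -4.15612006e+01, -9.42229718e+00, -1.73930418e+01,
        1.01442350e-02,  2.38585199e-03,  4.56322020e-07]), 'ee_pos': array([0.53777038, 0.16535881, 0.00469073]), 'orientation': array([[-3.04887991e-07, -4.38000998e-02,  9.99040315e-01],
       [-4.95049460e-05,  9.99040314e-01,  4.38000997e-02],
       [-9.99999999e-01, -4.94440828e-05, -2.47291697e-06]]), 'ft_force': array([0.11751566, 0.7379795 , 0.14014713]), 'torque': array([ 0.03567268, -0.00370383,  0.01821817]), 'gripper_width': 0.005101051306933287}
```

```bash
python3 -m crank '0.5 0 0 0 0;0.5 0 0 0 0;0.5 0 0 0 0;0.5 0 0 0 0;0.5 0 0 0 0;0.5 0.008 0 0 0;0.5 0.006 0 0 0;0.5 0 0 0 0'; python3 -m crank '0.5 0.004 0 0 0;0.5 0 0 0 0;0.5 0.003 0 0 0;0.5 0 0 0 0;0.5 0.003 0 0 0;0.5 0 0 0 0;0.5 0 0 0 0;0.5 0 0 0 0'; python3 snap.py 7 wrist
```

```text
t: 14.95
ee_pos: [0.5365, 0.1647, -0.0108]
orientation: [[-0.003, -0.044, 0.999], [-0.001, 0.999, 0.044], [-1.0, -0.001, -0.003]]
ft_force: [0.1, -0.1, 0.3]
gripper_width: 0.498
t: 15.75
ee_pos: [0.5378, 0.1654, -0.0192]
orientation: [[0.0, -0.044, 0.999], [0.0, 0.999, 0.044], [-1.0, 0.0, 0.0]]
ft_force: [0.1, 0.7, -0.4]
gripper_width: 0.499
```

View pics/wrist7.png

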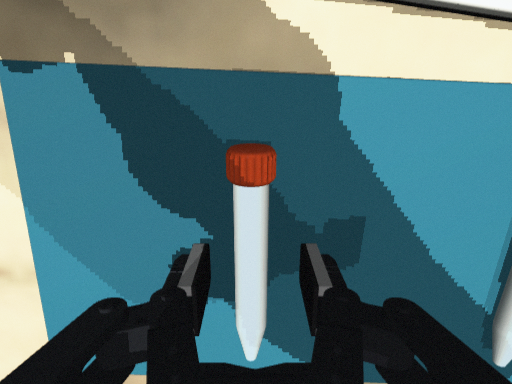

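```bash
python3 -m crank '0.5 0.003 0 0 0;0.5 0.003 0 0 0;0.5 0 0 0 0;0.3 0 0 0 0;0 0 0 0 0;0 0 0 0 0;0 0 0 0 0;0 0 0 0 0'; python3 -m crank '0 0 0 0 0;0 -0.01 0 0 0;0 -0.02 0 0 0;0 -0.02 0 0 0;0 0 0 0 0;0 0 0 0 0;0 0 0 0 0;0 0 0 0 0'; python3 snap.py 8 wrist
```

```text
t: 16.6
ee_pos: [0.5399, 0.1662, -0.023]
orientation: [[0.004, -0.044, 0.999], [0.001, 0.999, 0.044], [-1.0, 0.001, 0.004]]
ft_force: [-1.0, 0.1, 10.9]
gripper_width: 0.158
t: 17.4
ee_pos: [0.5368, 0.1648, 0.0235]
orientation: [[-0.002, -0.044, 0.999], [-0.001, 0.999, 0.044], [-1.0, -0.001, -0.002]]
ft_force: [0.0, -0.1, -0.0]
gripper_width: 0.157
```

View pics/wrist8.png

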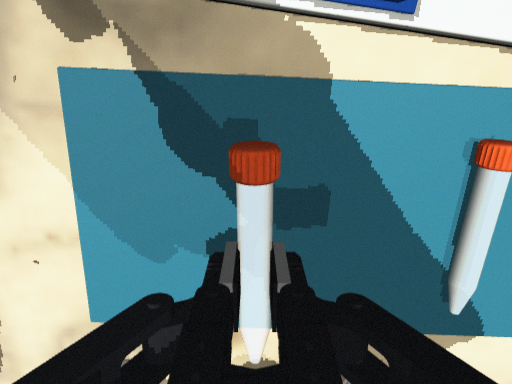

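```bash
cat > held.py <<'E'
import sys
from h import *
from bench import bot
c=load(sys.argv[1]); w=cloud(c); s=bot.read_state(); p=s["ee_pos"]; R=s["orientation"]
z=c["z_map"]; hsv=cv2.cvtColor(c["pixels"],cv2.COLOR_RGB2HSV); S=hsv[...,1].astype(int);V=hsv[...,2].astype(int);H=hsv[...,0].astype(int)
org=((H<14)|(H>174))&(S>130)&(V>60)
q=(w-p)@R   # tool coords
m=(abs(q[...,1])<.02)&(abs(q[...,2])<.075)&(q[...,0]>-.06)&(q[...,0]<-.01)&((S<60)&(V>150)|org)
mb=m&~org
k,l,st,ce=cv2.connectedComponentsWithStats(mb.astype(np.uint8)); 
mb=l==1+np.argmax(st[1:,4])
qb=q[mb]; print("body n",len(qb),"z range",qb[:,2].min().round(4),qb[:,2].max().round(4))
for a,b in ((-.05,-.04),(-.04,-.03),(-.03,-.02),(-.02,-.01),(-.01,0)):
    g=qb[(qb[:,2]>a)&(qb[:,2]<b)]
    if len(g)>5: print(a,"axis tool x",round(np.percentile(g[:,0],3)+.0078,4),"y",round((g[:,1].min()+g[:,1].max())/2,4))
qo=q[m&org]; print("cap z range",qo[:,2].min().round(4),qo[:,2].max().round(4),"cap top toolx",np.percentile(qo[:,0],3).round(4),"y",((qo[:,1].min()+qo[:,1].max())/2).round(4))
# foot tip by ray at axis height
v,u=np.where(mb); i=v.argmax(); h=p[2]+.034
print("tip px",u[i],v[i],"tool",((ray(c,u[i],v[i],h)-p)@R).round(4))
E
python3 held.py wrist8.npz
```

```text
body n 5189 z range -0.0429 0.0537
-0.05 axis tool x -0.0366 y 0.0006
-0.04 axis tool x -0.0364 y 0.0006
-0.03 axis tool x -0.0361 y 0.0004
-0.02 axis tool x -0.0356 y 0.0006
-0.01 axis tool x -0.0355 y 0.0008
cap z range -0.0577 -0.0429 cap top toolx -0.0468 y 0.0007
tip px 252 362 tool [-0.0341 -0.0004  0.0549]
```

```bash
python3 -c "
from h import *
plan([.5655,-.2298,.15],84.65)"
```

```text
t 17.45 pos [0.537  0.165  0.0236] q [ 0.19  0.62 -0.74  1.69  0.48  1.02  0.9 ] F [-0.1 -0.1 -0.1] w 0.157
tool y angle 92.51 tilt [-2.e-03 -6.e-04 -1.e+00] shift before-spin [-0.1262 -0.3957  0.011 ]
 spin 0.1372 shift after [-0.1262 -0.3905  0.065 ]
 spin -3.0044 shift after [-0.1262  0.3905 -0.065 ]
```

```bash
python3 -m crank '0 -0.02 0 0 0;0 -0.035 0 0 0;0 -0.035 0 0 0;0 -0.036 0 0 0;0 0 0 0 0.137;0 0 -0.03 0.005 0;0 0 -0.04 0.007 0;0 0 -0.04 0.007 0';python3 -m crank '0 0 -0.04 0.007 0;0 0 -0.04 0.007 0;0 0 -0.04 0.007 0;0 0 -0.04 0.007 0;0 0 -0.04 0.006 0;0 0 -0.04 0.006 0;0 0 -0.04 0.006 0;0 0 0 0 0';python3 -m crank '0 0 0 0 0;0 0 0 0 0;0 0 0 0 0;0 0 0 0 0;0 0 0 0 0;0 0 0 0 0;0 0 0 0 0;0 0 0 0 0'; python3 snap.py 9 wrist; python3 -c "
from h import *
plan([.5655,-.2298,.06],84.65)"
```

```text
t: 18.25
ee_pos: [0.5461, 0.0534, 0.1502]
orientation: [[-0.001, 0.091, 0.996], [-0.0, 0.996, -0.091], [-1.0, -0.0, -0.001]]
ft_force: [0.8, -0.5, -0.2]
gripper_width: 0.155
t: 19.05
ee_pos: [0.5642, -0.2393, 0.1488]
orientation: [[-0.003, 0.106, 0.994], [-0.005, 0.994, -0.106], [-1.0, -0.006, -0.002]]
ft_force: [-0.1, -0.4, 0.1]
gripper_width: 0.155
t: 19.85
ee_pos: [0.5662, -0.229, 0.1507]
orientation: [[-0.0, 0.093, 0.996], [-0.0, 0.996, -0.093], [-1.0, -0.0, 0.0]]
ft_force: [-0.5, 0.8, -0.2]
gripper_width: 0.156
t 19.9 pos [ 0.5662 -0.229   0.1507] q [ 0.8   0.56 -0.7   1.4   0.36  1.31  1.57] F [-0.3 -0.2 -0. ] w 0.153
tool y angle 84.66 tilt [-0.e+00 -1.e-04 -1.e+00] shift before-spin [ 0.0907 -0.0008 -0.0006]
 spin 0.0001 shift after [ 0.0907 -0.0008 -0.0006]
 spin -3.1415 shift after [0.0907 0.0008 0.0006]
```

View pics/wrist9.png

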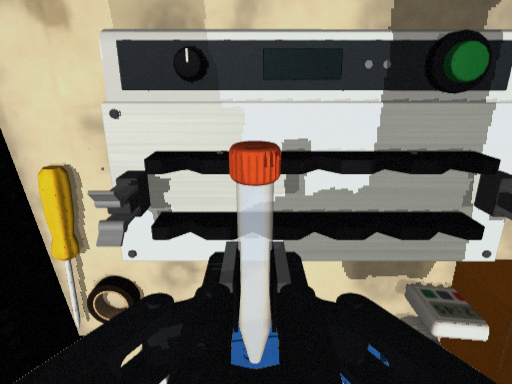

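```bash
python3 -c "
from h import *
c=load('wrist9.npz');w=cloud(c)
a=np.radians(-5.35);R=np.array([[np.cos(a),-np.sin(a)],[np.sin(a),np.cos(a)]])
r=(w[...,:2]-[.570,-.182])@R
m=(abs(w[...,2]-.0965)<.003)&(c['pixels'].max(-1)<70)&(abs(r[...,0])<.05)&(abs(r[...,1])<.15)
p=r[m]
for lo,hi in ((-.045,0),(0,.045)):
    q=p[(p[:,0]>lo)&(p[:,0]<hi)]; print(len(q),'x',np.percentile(q[:,0],[3,97]).round(4),'y',q[:,1].min().round(4),q[:,1].max().round(4)); h,e=np.histogram(q[:,1],np.arange(-.14,.1401,.004)); print(dict(zip((e[:-1]*1000).round().astype(int).tolist(),h.tolist())))
m=(w[...,2]>.126)&(w[...,2]<.134)&(abs(r[...,0])<.04)&(abs(r[...,1])>.11)&(abs(r[...,1])<.17)
q=r[m]; 
for s in(-1,1):
    g=q[q[:,1]*s>0]
    if len(g): print('clip',s,len(g),g.min(0),g.max(0))
"
```

```text
3049 x [-0.0304 -0.0076] y -0.1443 0.1356
{-140: 16, -136: 17, -132: 46, -128: 0, -124: 30, -120: 90, -116: 91, -112: 102, -108: 52, -104: 0, -100: 0, -96: 0, -92: 0, -88: 40, -84: 84, -80: 88, -76: 89, -72: 92, -68: 92, -64: 0, -60: 0, -56: 0, -52: 0, -48: 0, -44: 0, -40: 0, -36: 0, -32: 19, -28: 88, -24: 90, -20: 85, -16: 89, -12: 26, -8: 0, -4: 0, 0: 0, 4: 0, 8: 62, 12: 95, 16: 88, 20: 88, 24: 91, 28: 90, 32: 69, 36: 24, 40: 0, 44: 0, 48: 0, 52: 0, 56: 61, 60: 110, 64: 91, 68: 90, 72: 88, 76: 92, 80: 64, 84: 19, 88: 0, 92: 0, 96: 0, 100: 1, 104: 72, 108: 120, 112: 92, 116: 85, 120: 10, 124: 0, 128: 88, 132: 16, 136: 0}
2850 x [0.007  0.0294] y -0.1325 0.1343
{-140: 0, -136: 3, -132: 39, -128: 0, -124: 22, -120: 84, -116: 76, -112: 89, -108: 39, -104: 0, -100: 0, -96: 0, -92: 0, -88: 29, -84: 75, -80: 79, -76: 87, -72: 76, -68: 86, -64: 73, -60: 13, -56: 0, -52: 0, -48: 0, -44: 0, -40: 0, -36: 20, -32: 81, -28: 79, -24: 87, -20: 77, -16: 71, -12: 33, -8: 0, -4: 0, 0: 0, 4: 0, 8: 51, 12: 88, 16: 79, 20: 81, 24: 81, 28: 83, 32: 69, 36: 21, 40: 0, 44: 0, 48: 0, 52: 3, 56: 60, 60: 98, 64: 80, 68: 81, 72: 80, 76: 82, 80: 58, 84: 15, 88: 0, 92: 0, 96: 0, 100: 2, 104: 70, 108: 101, 112: 77, 116: 81, 120: 10, 124: 0, 128: 71, 132: 10, 136: 0}
clip -1 557 [-0.01889722 -0.14639468] [ 0.01756296 -0.12973735]
```

```bash
python3 -m crank '0 0.02 -0.0015 -0.0005 0;0 0.02 0 0 0;0 0.02 0 0 0;0 0.012 0 0 0;0 0.008 0 0 0;0 0.005 0 0 0;0 0.003 0 0 0;0 0 0 0 0';python3 -m crank '0 0 0 0 0;0 0.001 0 0 0;0 0 0 0 0;0 0 0 0 0;0.2 0 0 0 0;0.3 0 0 0 0;0.3 0 0 0 0;0.3 0 0 0 0'; python3 snap.py 10 wrist
```

```text
t: 20.7
ee_pos: [0.5658, -0.2305, 0.0629]
orientation: [[0.0, 0.093, 0.996], [-0.0, 0.996, -0.093], [-1.0, -0.0, 0.0]]
ft_force: [-0.5, 1.0, 0.6]
gripper_width: 0.155
t: 21.5
ee_pos: [0.5656, -0.2305, 0.0617]
orientation: [[0.0, 0.093, 0.996], [-0.0, 0.996, -0.093], [-1.0, -0.0, 0.0]]
ft_force: [0.7, -0.6, -0.1]
gripper_width: 0.3
```

View pics/wrist10.png

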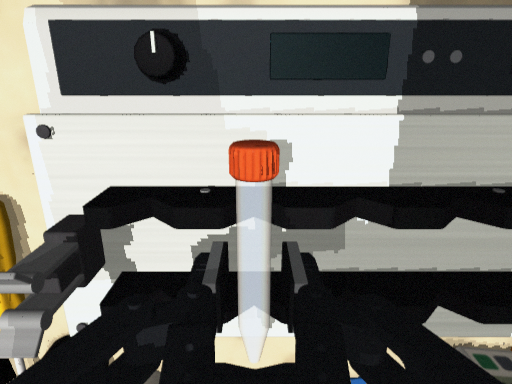

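```bash
python3 -m crank '0.3 -0.01 0 0 0;0.3 -0.02 0 0 0;0.4 -0.03 0 0 0;0.5 -0.03 0 0 0;0.5 -0.03 0 0 0;0.5 -0.03 0 0 0;0.5 0 0 0 0;0.5 0 0 0 0';python3 snap.py 11 wrist; python3 -c "
from h import *
plan([.525,.24,.22],90.81)
c=load('wrist11.npz');w=cloud(c)
a=np.radians(-5.35);R=np.array([[np.cos(a),-np.sin(a)],[np.sin(a),np.cos(a)]])
r=(w[...,:2]-[.570,-.183])@R; hsv=cv2.cvtColor(c['pixels'],cv2.COLOR_RGB2HSV)
for xc in (-.03,-.015,0,.015,.03):
    m=(abs(r[...,0]-xc)<.007)&(abs(r[...,1]+.048)<.011)&(w[...,2]>.08)&(hsv[...,1]<60)
    print(xc,m.sum(),'top',np.percentile(w[...,2][m],97).round(4),'y',r[...,1][m].min().round(4),r[...,1][m].max().round(4))
H,S=hsv[...,0],hsv[...,1]; m=((H<14)|(H>174))&(S>130)&(w[...,2]>.08)&(abs(r[...,0])<.09)&(abs(r[...,1]+.048)<.03); print('cap x',r[...,0][m].min(),r[...,0][m].max(),'y',np.median(r[...,1][m]))
"
```

```text
t: 22.35
ee_pos: [0.5661, -0.2303, 0.213]
orientation: [[0.002, 0.093, 0.996], [-0.001, 0.996, -0.093], [-1.0, -0.001, 0.002]]
ft_force: [-0.7, 0.2, -0.8]
gripper_width: 0.497
t 22.4 pos [ 0.5652 -0.2304  0.2116] q [ 0.8   0.53 -0.71  1.3   0.34  1.44  1.59] F [-0.5 -0.3  0.1] w 0.497
tool y angle 84.67 tilt [-5.e-04 -2.e-04 -1.e+00] shift before-spin [-0.0085  0.4646 -0.0838]
 spin -0.1072 shift after [-0.0085  0.4709 -0.0336]
 spin 3.0343 shift after [-0.0085 -0.4709  0.0336]
-0.03 336 top 0.103 y -0.0583 -0.0373
-0.015 825 top 0.3194 y -0.059 -0.037
0 263 top 0.103 y -0.0542 -0.0399
0.015 276 top 0.103 y -0.0589 -0.037
0.03 253 top 0.1028 y -0.0589 -0.037
cap x -0.057413881144057766 0.020073059397453026 y -0.04705510157810126
```

View pics/wrist11.png

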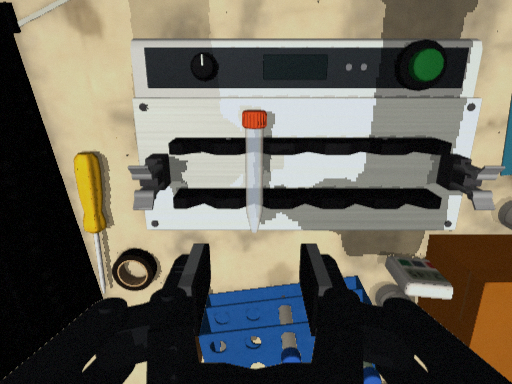

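```bash
python3 -m crank '0.6 -0.008 0 0 -0.107;0.6 0 0.04 -0.003 0;0.6 0 0.04 -0.003 0;0.6 0 0.04 -0.003 0;0.6 0 0.04 -0.003 0;0.6 0 0.04 -0.003 0;0.6 0 0.04 -0.003 0;0.6 0 0.04 -0.003 0';python3 -m crank '0.6 0 0.04 -0.003 0;0.6 0 0.04 -0.003 0;0.6 0 0.04 -0.003 0;0.6 0 0.04 -0.003 0;0.6 0 0.03 -0.002 0;0.5 0 0 0 0;0.5 0 0 0 0;0.5 0 0 0 0';python3 snap.py 12 wrist; python3 tubes.py wrist12.npz
```

```text
t: 23.2
ee_pos: [0.5393, 0.0502, 0.2181]
orientation: [[-0.003, -0.014, 1.0], [-0.001, 1.0, 0.014], [-1.0, -0.001, -0.003]]
ft_force: [1.0, 0.3, -0.6]
gripper_width: 0.601
t: 24.0
ee_pos: [0.5243, 0.237, 0.2185]
orientation: [[-0.001, -0.012, 1.0], [-0.002, 1.0, 0.012], [-1.0, -0.002, -0.002]]
ft_force: [-0.4, 0.0, -0.2]
gripper_width: 0.501
[362, 112, 19, 98, 1314] len 0.1147 tip [0.4735 0.3674] ang 5.48 mid [0.5282 0.3727] depth mid [0.5306 0.3703 0.0182] width 0.019
[299, 117, 20, 95, 1262] len 0.1112 tip [0.591  0.2976] ang -179.49 mid [0.536  0.2971] depth mid [0.5247 0.2959 0.0185] width 0.02
```

View pics/wrist12.png

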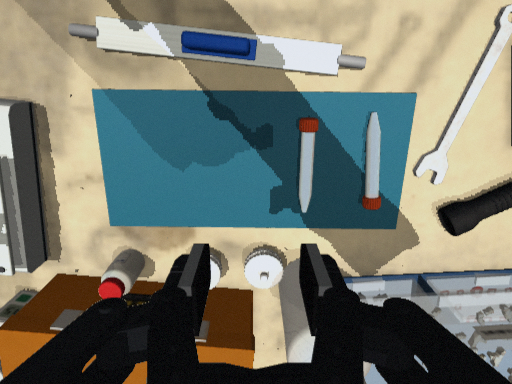

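```bash
python3 -c "
from h import *
plan([.5365,.297,-.0215],90.6)"
```

```text
t 24.05 pos [0.5246 0.2368 0.2188] q [ 0.1   0.48 -0.84  1.39  0.36  1.43  0.85] F [ 0.3 -0.1 -0. ] w 0.497
tool y angle 90.62 tilt [-0.0011 -0.002  -1.    ] shift before-spin [0.2402 0.0606 0.0128]
 spin 0.0004 shift after [0.2402 0.0606 0.0128]
 spin -3.1412 shift after [ 0.2402 -0.0606 -0.0128]
```

```bash
python3 -m crank '0.5 0.01 0.03 0.006 0;0.5 0.03 0.03 0.006 0;0.5 0.04 0 0 0;0.5 0.04 0 0 0;0.5 0.04 0 0 0;0.5 0.03 0 0 0;0.5 0.02 0 0 0;0.5 0 0 0 0';python3 -m crank '0.5 0 0 0 0;0.5 0 0 0 0;0.5 0 0 0 0;0.5 0 0 0 0;0.5 0 0 0 0;0.5 0 0 0 0;0.5 0 0 0 0;0.5 0 0 0 0'; python3 -c "
from h import *
plan([.5365,.297,-.0215],90.6)"
```

```text
t: 24.85
ee_pos: [0.5337, 0.2948, 0.0058]
orientation: [[-0.006, -0.011, 1.0], [-0.005, 1.0, 0.011], [-1.0, -0.005, -0.006]]
ft_force: [0.5, -0.1, 0.3]
gripper_width: 0.497
t: 25.65
ee_pos: [0.5352, 0.2992, 0.0097]
orientation: [[-0.0, -0.014, 1.0], [-0.0, 1.0, 0.014], [-1.0, -0.0, -0.0]]
ft_force: [-0.2, 0.7, 0.4]
gripper_width: 0.499
t 25.65 pos [0.5352 0.2992 0.0097] q [-0.07  0.73 -0.73  1.55  0.54  1.07  0.65] F [-0.2  0.7  0.4] w 0.499
tool y angle 90.8 tilt [-1.e-04 -1.e-04 -1.e+00] shift before-spin [ 0.0312 -0.0022  0.0013]
 spin 0.0034 shift after [ 0.0312 -0.0022  0.0013]
 spin -3.1382 shift after [ 0.0312  0.0022 -0.0013]
```

```bash
python3 -m crank '0.5 0.01 -0.002 0.0013 0.003;0.5 0.01 0 0 0;0.5 0.006 0 0 0;0.5 0.005 0 0 0;0.5 0 0 0 0;0.3 0 0 0 0;0 0 0 0 0;0 0 0 0 0';python3 -m crank '0 0 0 0 0;0 0 0 0 0;0 0 0 0 0;0 -0.02 0 0 0;0 -0.02 0 0 0;0 0 0 0 0;0 0 0 0 0;0 0 0 0 0'; python3 snap.py 13 wrist;python3 held.py wrist13.npz; python3 -c "
from h import *
plan([.570,-.183,.15],84.65)"
```

```text
t: 26.45
ee_pos: [0.5369, 0.2976, -0.0207]
orientation: [[0.001, -0.011, 1.0], [0.001, 1.0, 0.011], [-1.0, 0.001, 0.001]]
ft_force: [0.2, -0.1, 0.7]
gripper_width: 0.156
t: 27.25
ee_pos: [0.5359, 0.2963, 0.0174]
orientation: [[-0.002, -0.011, 1.0], [-0.002, 1.0, 0.011], [-1.0, -0.002, -0.002]]
ft_force: [0.4, -0.3, 0.1]
gripper_width: 0.155
body n 4998 z range -0.0416 0.0553
-0.05 axis tool x -0.0342 y 0.0005
-0.04 axis tool x -0.0343 y 0.0005
-0.03 axis tool x -0.0339 y 0.0005
-0.02 axis tool x -0.0337 y 0.0007
-0.01 axis tool x -0.0334 y 0.0009
cap z range -0.0565 -0.0418 cap top toolx -0.0448 y 0.0009
tip px 253 361 tool [-0.0341  0.0002  0.0547]
t 27.3 pos [0.5358 0.2963 0.0173] q [-0.06  0.72 -0.74  1.54  0.53  1.08  0.66] F [-0.3  1.1 -0.7] w 0.151
tool y angle 90.62 tilt [-0.002  -0.0016 -1.    ] shift before-spin [-0.132  -0.4799  0.0288]
 spin 0.1042 shift after [-0.132  -0.4743  0.0785]
 spin -3.0374 shift after [-0.132   0.4743 -0.0785]
```

View pics/wrist13.png

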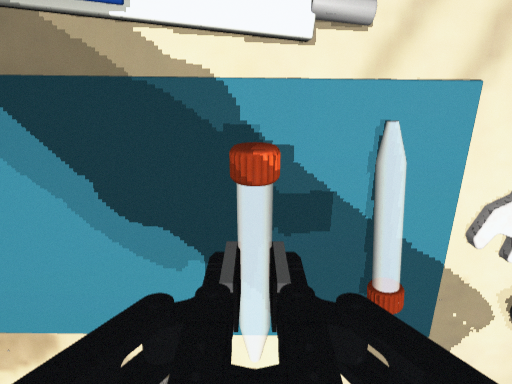

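```bash
python3 -m crank '0 -0.03 0 0 0;0 -0.035 0 0 0;0 -0.035 0 0 0;0 -0.03 0 0 0.104;0 0 -0.034 0.006 0;0 0 -0.04 0.007 0;0 0 -0.04 0.007 0;0 0 -0.04 0.007 0';python3 -m crank '0 0 -0.04 0.007 0;0 0 -0.04 0.007 0;0 0 -0.04 0.007 0;0 0 -0.04 0.006 0;0 0 -0.04 0.006 0;0 0 -0.04 0.006 0;0 0 -0.04 0.006 0;0 0 -0.04 0.006 0';python3 -m crank '0 0 0 0 0;0 0 0 0 0;0 0 0 0 0;0 0 0 0 0;0 0 0 0 0;0 0 0 0 0;0 0 0 0 0;0 0 0 0 0'; python3 snap.py 14 wrist; python3 -c "
from h import *
plan([.570,-.183,.0615],84.65)"
```

```text
t: 28.1
ee_pos: [0.5486, 0.1395, 0.1477]
orientation: [[-0.001, 0.093, 0.996], [-0.001, 0.996, -0.093], [-1.0, -0.001, -0.001]]
ft_force: [0.1, -0.4, -0.8]
gripper_width: 0.15
t: 28.9
ee_pos: [0.5693, -0.1838, 0.1476]
orientation: [[-0.002, 0.093, 0.996], [0.0, 0.996, -0.093], [-1.0, 0.0, -0.002]]
ft_force: [0.4, 0.2, -0.0]
gripper_width: 0.151
t: 29.7
ee_pos: [0.5702, -0.1819, 0.1488]
orientation: [[0.0, 0.093, 0.996], [-0.0, 0.996, -0.093], [-1.0, -0.0, 0.0]]
ft_force: [0.8, -0.5, -1.4]
gripper_width: 0.151
t 29.75 pos [ 0.5701 -0.182   0.1487] q [ 0.76  0.55 -0.73  1.44  0.37  1.29  1.48] F [-0.6 -0.2 -0.3] w 0.152
tool y angle 84.66 tilt [ 1.e-04 -2.e-04 -1.e+00] shift before-spin [ 0.0872 -0.001  -0.0001]
 spin 0.0002 shift after [ 0.0872 -0.001  -0.0001]
 spin -3.1414 shift after [0.0872 0.001  0.0001]
```

View pics/wrist14.png

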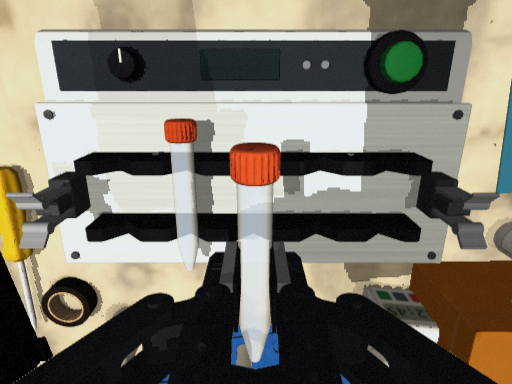

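```bash
python3 -m crank '0 0.02 -0.001 0 0;0 0.02 0 0 0;0 0.02 0 0 0;0 0.012 0 0 0;0 0.007 0 0 0;0 0.005 0 0 0;0 0.003 0 0 0;0 0 0 0 0';python3 -m crank '0 0 0 0 0;0 0 0 0 0;0 0 0 0 0;0.2 0 0 0 0;0.3 0 0 0 0;0.3 0 0 0 0;0.3 0 0 0 0;0.3 0 0 0 0'; python3 -m crank '0.3 -0.01 0 0 0;0.3 -0.02 0 0 0;0.4 -0.03 0 0 0;0.5 -0.03 0 0 0;0.5 -0.03 0 0 0;0.5 -0.03 0 0 0;0.5 0 0 0 0;0.5 0 0 0 0'; python3 snap.py 15 wrist; python3 -c "
from h import *
plan([.5282,.3727,.20],95.4)"
```

```text
t: 30.55
ee_pos: [0.5705, -0.1832, 0.0625]
orientation: [[0.001, 0.093, 0.996], [-0.001, 0.996, -0.093], [-1.0, -0.001, 0.001]]
ft_force: [-0.7, 0.5, 1.3]
gripper_width: 0.153
t: 31.35
ee_pos: [0.57, -0.1829, 0.0615]
orientation: [[-0.0, 0.093, 0.996], [0.0, 0.996, -0.093], [-1.0, 0.0, -0.0]]
ft_force: [0.0, -0.4, 0.8]
gripper_width: 0.3
t: 32.15
ee_pos: [0.5706, -0.1829, 0.213]
orientation: [[0.002, 0.093, 0.996], [-0.001, 0.996, -0.093], [-1.0, -0.001, 0.002]]
ft_force: [-0.8, 0.4, -0.5]
gripper_width: 0.501
t 32.2 pos [ 0.5697 -0.183   0.2115] q [ 0.76  0.51 -0.75  1.34  0.34  1.43  1.5 ] F [ 0.   0.7 -0.7] w 0.499
tool y angle 84.66 tilt [-5.e-04 -2.e-04 -1.e+00] shift before-spin [ 0.0114  0.5494 -0.093 ]
 spin -0.1874 shift after [0.0114 0.5571 0.011 ]
 spin 2.9542 shift after [ 0.0114 -0.5571 -0.011 ]
```

View pics/wrist15.png

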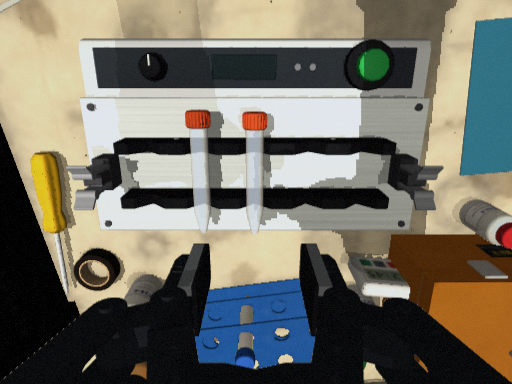

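```bash
python3 -m crank '0.6 0 0 0 -0.0937;0.6 0 0 0 -0.0937;0.6 0 0.035 0.001 0;0.6 0 0.042 0.001 0;0.6 0 0.042 0.001 0;0.6 0 0.042 0.001 0;0.6 0 0.042 0.001 0;0.6 0 0.042 0.001 0';python3 -m crank '0.5 0 0.042 0.001 0;0.5 0 0.042 0.001 0;0.5 0 0.042 0.001 0;0.5 0 0.042 0.001 0;0.5 0 0.042 0.001 0;0.5 0 0.042 0.001 0;0.5 0 0.03 0 0;0.5 0 0.03 0 0'; python3 -m crank '0.5 0.02 0 0 0;0.5 0.03 0 0 0;0.5 0.03 0 0 0;0.5 0.03 0 0 0;0.5 0.02 0 0 0;0.5 0.01 0 0 0;0.5 0 0 0 0;0.5 0 0 0 0'; python3 snap.py 16 wrist;python3 tubes.py wrist16.npz; python3 -c "
from h import *
plan([.5282,.3727,-.0205],95.4)"
```

```text
t: 33.0
ee_pos: [0.5516, 0.0625, 0.2101]
orientation: [[-0.003, -0.094, 0.996], [-0.001, 0.996, 0.094], [-1.0, -0.0, -0.003]]
ft_force: [0.6, 0.1, -0.6]
gripper_width: 0.6
t: 33.8
ee_pos: [0.5284, 0.3737, 0.2096]
orientation: [[-0.003, -0.096, 0.995], [-0.002, 0.995, 0.096], [-1.0, -0.002, -0.003]]
ft_force: [0.1, -0.3, -0.1]
gripper_width: 0.501
t: 34.6
ee_pos: [0.5297, 0.373, 0.0721]
orientation: [[0.0, -0.094, 0.996], [0.001, 0.996, 0.094], [-1.0, 0.001, 0.0]]
ft_force: [0.3, 0.0, -0.4]
gripper_width: 0.498
[239, 119, 27, 152, 3082] len 0.1162 tip [0.4732 0.368 ] ang 4.85 mid [0.528  0.3726] depth mid [0.5284 0.3724 0.0183] width 0.0191
t 34.65 pos [0.5301 0.3734 0.0729] q [-0.18  0.73 -0.78  1.38  0.52  1.24  0.66] F [0.2 0.4 0.1] w 0.504
tool y angle 95.39 tilt [ 0.0014  0.0015 -1.    ] shift before-spin [ 0.0934 -0.0007 -0.0021]
 spin -0.0001 shift after [ 0.0934 -0.0007 -0.0021]
 spin 3.1415 shift after [0.0934 0.0007 0.0021]
```

View pics/wrist16.png

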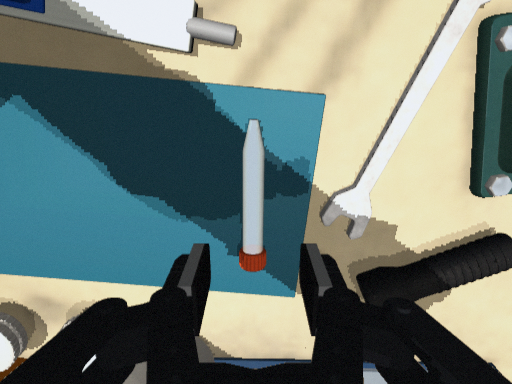

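```bash
python3 -c "
from h import *
c=load('wrist16.npz'); print(ray(c,362,285,.02),ray(c,400,260,.02),ray(c,330,215,.005))"; python3 -m crank '0.4 0.03 -0.0007 -0.002 0;0.4 0.03 0 0 0;0.4 0.015 0 0 0;0.4 0.01 0 0 0;0.4 0.005 0 0 0;0.4 0.002 0 0 0;0.4 0 0 0 0;0.4 0 0 0 0'
```

```text
[0.58922259 0.46261243 0.02      ] [0.56515102 0.48667348 0.02      ] [0.53996954 0.43278282 0.005     ]
t: 35.45
ee_pos: [0.5283, 0.3725, -0.0192]
orientation: [[0.001, -0.094, 0.996], [0.001, 0.996, 0.094], [-1.0, 0.001, 0.002]]
ft_force: [-0.2, -0.8, 0.8]
gripper_width: 0.399
```

```bash
python3 -m crank '0.2 0 0 0 0;0 0 0 0 0;0 0 0 0 0;0 0 0 0 0;0 -0.02 0 0 0;0 -0.02 0 0 0;0 0 0 0 0;0 0 0 0 0'; python3 snap.py 17 wrist;python3 held.py wrist17.npz; python3 -c "
from h import *
plan([.5745,-.1352,.15],84.65)"
```

```text
t: 36.25
ee_pos: [0.5276, 0.3716, 0.0194]
orientation: [[0.0, -0.094, 0.996], [-0.0, 0.996, 0.094], [-1.0, -0.0, 0.0]]
ft_force: [-0.5, -0.1, -0.5]
gripper_width: 0.154
body n 5491 z range -0.0546 0.0431
-0.05 axis tool x -0.0294 y 0.001
-0.04 axis tool x -0.0314 y 0.0012
-0.03 axis tool x -0.0318 y 0.0013
-0.02 axis tool x -0.0321 y 0.0012
-0.01 axis tool x -0.0324 y 0.0015
cap z range 0.0414 0.0547 cap top toolx -0.0437 y 0.0013
tip px 253 350 tool [-0.0341  0.0007  0.0489]
t 36.3 pos [0.5272 0.3711 0.0186] q [-0.19  0.78 -0.75  1.44  0.56  1.14  0.63] F [-0.1 -0.1 -0.4] w 0.156
tool y angle 95.4 tilt [-0.0012 -0.0014 -1.    ] shift before-spin [-0.1308 -0.5086 -0.0007]
 spin 0.1877 shift after [-0.1308 -0.4998  0.0942]
 spin -2.9539 shift after [-0.1308  0.4998 -0.0942]
```

View pics/wrist17.png

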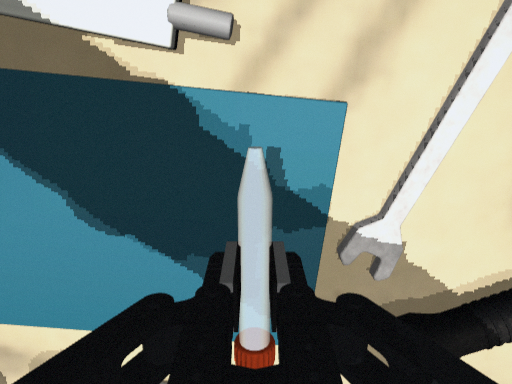

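```bash
python3 -m crank '0 -0.03 0 0 0;0 -0.035 0 0 0;0 -0.035 0 0 0;0 -0.03 0 0 0.094;0 0 0 0 0.0937;0 0 -0.034 0.006 0;0 0 -0.04 0.008 0;0 0 -0.04 0.008 0';python3 -m crank '0 0 -0.043 0.008 0;0 0 -0.043 0.008 0;0 0 -0.043 0.008 0;0 0 -0.043 0.008 0;0 0 -0.043 0.008 0;0 0 -0.043 0.008 0;0 0 -0.043 0.008 0;0 0 -0.043 0.008 0';python3 -m crank '0 0 -0.02 0.008 0;0 0 -0.02 0.008 0;0 0 0 0 0;0 0 0 0 0;0 0 0 0 0;0 0 0 0 0;0 0 0 0 0;0 0 0 0 0'; python3 snap.py 18 wrist; python3 -c "
from h import *
plan([.5745,-.136,.063],84.65)"
```

```text
t: 37.1
ee_pos: [0.5381, 0.2546, 0.1479]
orientation: [[-0.002, 0.092, 0.996], [-0.002, 0.996, -0.092], [-1.0, -0.002, -0.002]]
ft_force: [1.0, -0.2, 0.5]
gripper_width: 0.15
t: 37.9
ee_pos: [0.5694, -0.0944, 0.1481]
orientation: [[-0.003, 0.094, 0.996], [0.0, 0.996, -0.094], [-1.0, -0.0, -0.003]]
ft_force: [1.4, 0.0, -0.4]
gripper_width: 0.151
t: 38.7
ee_pos: [0.5827, -0.1328, 0.1499]
orientation: [[0.0, 0.092, 0.996], [-0.0, 0.996, -0.092], [-1.0, -0.0, 0.0]]
ft_force: [-0.5, -0.5, -0.9]
gripper_width: 0.154
t 38.75 pos [ 0.5827 -0.1331  0.1498] q [ 0.69  0.55 -0.75  1.44  0.38  1.3   1.39] F [ 0.  -0.3  0.3] w 0.149
tool y angle 84.69 tilt [ 1.e-04 -2.e-04 -1.e+00] shift before-spin [ 0.0868 -0.0037 -0.0079]
 spin 0.0008 shift after [ 0.0868 -0.0037 -0.0079]
 spin -3.1408 shift after [0.0868 0.0037 0.0079]
```

View pics/wrist18.png

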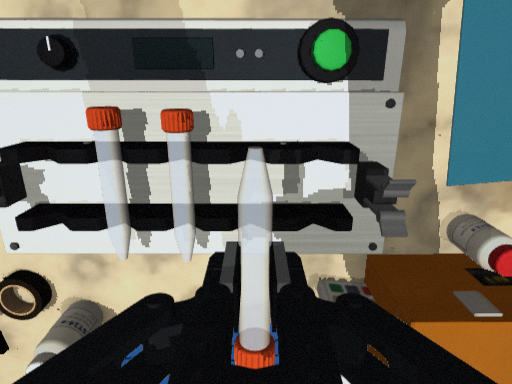

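```bash
python3 -m crank '0 0.01 -0.0037 -0.008 0;0 0.02 0 0 0;0 0.02 0 0 0;0 0.015 0 0 0;0 0.01 0 0 0;0 0.007 0 0 0;0 0.004 0 0 0;0 0 0 0 0';python3 -m crank '0 0 0 0 0;0 0 0 0 0;0 0 0 0 0;0.2 0 0 0 0;0.3 0 0 0 0;0.3 0 0 0 0;0.3 0 0 0 0;0.3 0 0 0 0'; python3 -m crank '0.3 -0.01 0 0 0;0.3 -0.02 0 0 0;0.4 -0.03 0 0 0;0.5 -0.03 0 0 0;0.5 -0.03 0 0 0;0.5 -0.03 0 0 0;0.5 0 0 0 0;0.5 0 0 0 0'; python3 snap.py 19 wrist top; python3 -c "
from h import *
plan([.411,.20,.20],-5.35)
c=load('wrist19.npz');w=cloud(c)
a=np.radians(-5.35);R=np.array([[np.cos(a),-np.sin(a)],[np.sin(a),np.cos(a)]])
r=(w[...,:2]-[.570,-.183])@R; hsv=cv2.cvtColor(c['pixels'],cv2.COLOR_RGB2HSV);H,S=hsv[...,0],hsv[...,1];org=((H<14)|(H>174))&(S>130)
for yc in (-.048,0,.048):
  t=(abs(r[...,0])<.07)&(abs(r[...,1]-yc)<.013)&(w[...,2]>.08)&(w[...,2]<.12)
  o=t&org; print(yc,'cap x',np.percentile(r[...,0][o],[1,99]).round(4),end=' ')
  for xc in (-.03,-.015,0,.015,.03):
    m=t&(abs(r[...,0]-xc)<.006)&(S<60)
    print(np.percentile(w[...,2][m],97).round(4),((r[...,1][m].min()+r[...,1][m].max())/2).round(4),end='; ')
  print()
"
```

```text
t: 39.55
ee_pos: [0.5748, -0.1356, 0.0641]
orientation: [[0.001, 0.093, 0.996], [0.001, 0.996, -0.093], [-1.0, 0.001, 0.0]]
ft_force: [0.3, 1.2, 1.1]
gripper_width: 0.154
t: 40.35
ee_pos: [0.5743, -0.137, 0.0636]
orientation: [[-0.0, 0.094, 0.996], [-0.0, 0.996, -0.094], [-1.0, -0.0, -0.0]]
ft_force: [-0.3, -0.1, 0.5]
gripper_width: 0.298
t: 41.15
ee_pos: [0.5749, -0.1364, 0.2149]
orientation: [[0.002, 0.093, 0.996], [-0.001, 0.996, -0.093], [-1.0, -0.0, 0.002]]
ft_force: [-0.5, -1.0, 0.6]
gripper_width: 0.498
t 41.25 pos [ 0.5736 -0.1366  0.2127] q [ 0.7   0.5  -0.77  1.36  0.34  1.42  1.42] F [-0.5 -0.5 -0.9] w 0.497
tool y angle 84.65 tilt [-0.0021  0.     -1.    ] shift before-spin [ 0.0131  0.32   -0.1933]
 spin 1.5707 shift after [ 0.0131 -0.1933 -0.32  ]
 spin -1.5709 shift after [0.0131 0.1933 0.32  ]
-0.048 cap x [-0.0575 -0.0439] 0.1029 -0.048; 0.1029 -0.0485; 0.1032 -0.0469; 0.103 -0.0479; 0.1027 -0.0482; 
0 cap x [-0.0561 -0.0424] 0.103 0.0; 0.1032 -0.0003; 0.1028 0.0012; 0.103 -0.0001; 0.1028 -0.0001; 
0.048 cap x [0.0421 0.0561] 0.103 0.0479; 0.1029 0.0486; 0.103 0.0491; 0.103 0.0473; 0.103 0.0478;
```

View pics/wrist19.png

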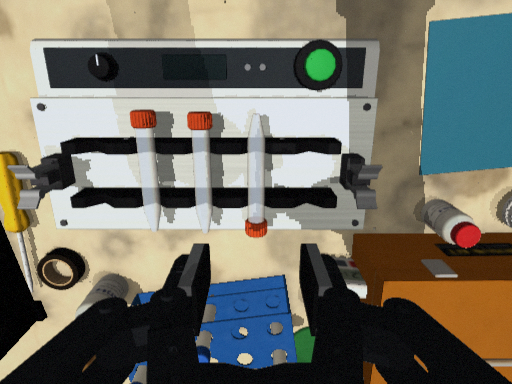

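View pics/top19.png

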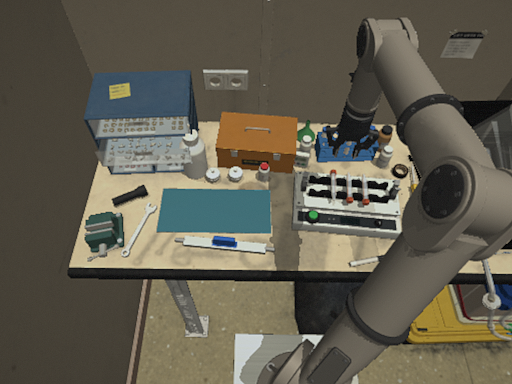

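```bash
python3 -m crank '0.8 0 0.04 -0.024 0;0.8 0 0.04 -0.024 0;0.8 0 0.04 -0.024 0;0.8 0 0.04 -0.024 0;0.8 0 0.04 -0.024 0;0.8 0 0.04 -0.024 0;0.8 0 0.04 -0.024 0;0.8 0 0.03 -0.02 0';python3 -m crank '1 0 0 0 0.14;1 0 0 0 0.14;1 0 0 0 0.14;1 0 0 0 0.14;1 0 0 0 0.14;1 0 0 0 0.14;1 0 0 0 0.14;1 0 0 0 0.14'; python3 -m crank '1 0 0 0 0.14;1 0 0 0 0.14;1 0 0 0 0.14;1 0 0 0 0.03;1 0 0 0 0;1 0 0 0 0;1 0 0 0 0;1 0 0 0 0'; python3 snap.py 20 wrist; cat > bar.py <<'E'
import sys
from h import *
c=load(sys.argv[1]); w=cloud(c); hsv=cv2.cvtColor(c["pixels"],cv2.COLOR_RGB2HSV)
H,S,V=[hsv[...,i].astype(int) for i in range(3)]
m=(H>105)&(H<125)&(S>150)&(w[...,2]>.044)&(w[...,2]<.06)&(w[...,0]<.52)
p=w[m]; r=cv2.minAreaRect(p[:,:2].astype(np.float32)); print("grip",len(p),r,np.median(p,0))
m=(w[...,2]>.010)&(w[...,2]<.018)&(S<60)&(w[...,0]<.52)&(w[...,1]>0)&(w[...,1]<.45)&(V>60)
k,l,st,ce=cv2.connectedComponentsWithStats(m.astype(np.uint8)); i=1+np.argmax(st[1:,4])
p=w[l==i]; r=cv2.minAreaRect(p[:,:2].astype(np.float32)); print("bar",len(p),r)
E
python3 bar.py wrist20.npz;python3 bar.py top19.npz;python3 -c "
from h import *
plan([.411,.20,.2],-5.35)"
```

```text
t: 42.05
ee_pos: [0.4135, 0.1919, 0.2127]
orientation: [[-0.002, 0.091, 0.996], [-0.0, 0.996, -0.091], [-1.0, -0.0, -0.002]]
ft_force: [0.6, 0.5, 0.5]
gripper_width: 0.8
t: 42.85
ee_pos: [0.4152, 0.189, 0.2123]
orientation: [[-0.003, 0.939, 0.344], [-0.001, 0.344, -0.939], [-1.0, -0.003, -0.0]]
ft_force: [-0.4, 0.1, 0.7]
gripper_width: 0.998
t: 43.65
ee_pos: [0.4161, 0.1897, 0.2136]
orientation: [[-0.0, 0.996, -0.092], [-0.0, -0.092, -0.996], [-1.0, -0.0, 0.0]]
ft_force: [0.2, -0.0, 0.5]
gripper_width: 1.0
grip 837 ((0.4432084858417511, 0.08258672058582306), (0.0364491231739521, 0.3056345283985138), 16.874977111816406) [0.40914831 0.2023274  0.05187764]
bar 5319 ((0.40862566232681274, 0.19751538336277008), (0.3005722463130951, 0.030050165951251984), 84.64730834960938)
grip 91 ((0.406737744808197, 0.19919036328792572), (0.06001686677336693, 0.013476238586008549), 84.49089813232422) [0.40629999 0.19693525 0.050371  ]
bar 606 ((0.40747159719467163, 0.19940227270126343), (0.3013426959514618, 0.0316833034157753), 84.62879180908203)
t 43.7 pos [0.4162 0.1897 0.2136] q [ 0.18  0.17 -0.73  1.71  0.12  1.3  -0.67] F [ 0.2 -0.8  0.3] w 1.004
tool y angle -5.28 tilt [-1.e-04 -0.e+00 -1.e+00] shift before-spin [ 0.0136 -0.0061 -0.0098]
 spin 0.0012 shift after [ 0.0136 -0.0061 -0.0098]
 spin -3.1404 shift after [0.0136 0.0061 0.0098]
```

View pics/wrist20.png

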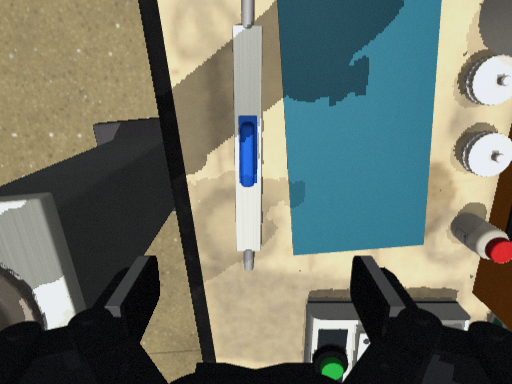

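```bash
python3 -m crank '1 0.02 -0.0055 -0.009 0;1 0.04 0 0 0;1 0.04 0 0 0;1 0.04 0 0 0;1 0.03 0 0 0;1 0.02 0 0 0;1 0.015 0 0 0;1 0 0 0 0';python3 -m crank '1 0 0 0 0;1 0.009 0 0 0;1 0.008 0 0 0;1 0 0 0 0;1 0 0 0 0;0.7 0 0 0 0;0.4 0 0 0 0;0.4 0 0 0 0'; python3 -c "
from h import *
plan([.4105,.199,-.008],-5.35)"; python3 snap.py 21 wrist
```

```text
t: 44.5
ee_pos: [0.4097, 0.1981, 0.0068]
orientation: [[-0.005, 0.996, -0.092], [-0.002, -0.092, -0.996], [-1.0, -0.004, 0.002]]
ft_force: [-0.1, 0.1, 0.0]
gripper_width: 1.003
t: 45.3
ee_pos: [0.4117, 0.1992, -0.0081]
orientation: [[0.0, 0.996, -0.093], [0.0, -0.093, -0.996], [-1.0, 0.0, -0.0]]
ft_force: [-0.1, 0.0, -0.6]
gripper_width: 0.517
t 45.3 pos [ 0.4117  0.1992 -0.0081] q [ 0.03  0.46 -0.64  2.    0.38  0.8  -0.92] F [-0.1  0.  -0.6] w 0.517
tool y angle -5.31 tilt [ 5.e-04  1.e-04 -1.e+00] shift before-spin [-0.0001 -0.0012  0.0004]
 spin 0.0006 shift after [-0.0001 -0.0012  0.0004]
 spin -3.141 shift after [-0.0001  0.0012 -0.0004]
```

View pics/wrist21.png

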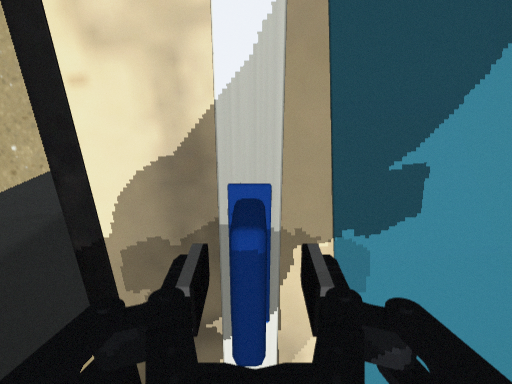

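Grip plate (column 250) is between the fingers; close and lift.

```bash
python3 -m crank '0 0 0 0 0;0 0 0 0 0;0 0 0 0 0;0 0 0 0 0;0 0 0 0 0;0 0 0 0 0;0 0 0 0 0;0 0 0 0 0'; python3 -c "
from h import *
plan([.4105,.199,-.008],-5.35)"; python3 -m crank '0 -0.02 0 0 0;0 -0.035 0 0 0;0 -0.035 0 0 0;0 -0.04 0 0 0;0 -0.04 0 0 0;0 -0.04 0 0 0;0 0 0 0 0;0 0 0 0 0'; python3 snap.py 22 wrist side; python3 -c "
from h import *
plan([.570,-.183,.20],-5.35)"
```

```text
t: 46.15
ee_pos: [0.4116, 0.1993, -0.0082]
orientation: [[0.0, 0.996, -0.092], [0.0, -0.092, -0.996], [-1.0, 0.0, -0.0]]
ft_force: [-0.9, 0.5, 3.3]
gripper_width: 0.155
t 46.15 pos [ 0.4116  0.1993 -0.0082] q [ 0.02  0.46 -0.64  2.    0.38  0.8  -0.92] F [-0.9  0.5  3.3] w 0.155
tool y angle -5.31 tilt [ 1.e-04  1.e-04 -1.e+00] shift before-spin [-0.0002 -0.001   0.0004]
 spin 0.0008 shift after [-0.0002 -0.001   0.0004]
 spin -3.1408 shift after [-0.0002  0.001  -0.0004]
t: 46.95
ee_pos: [0.4117, 0.1987, 0.2014]
orientation: [[0.001, 0.996, -0.093], [-0.001, -0.093, -0.996], [-1.0, 0.001, 0.001]]
ft_force: [0.8, -0.7, -3.6]
gripper_width: 0.159
t 47.05 pos [0.4102 0.198  0.1996] q [ 0.17  0.19 -0.75  1.74  0.13  1.27 -0.71] F [ 0.3 -0.3 -2.9] w 0.157
tool y angle -5.33 tilt [-0.0039 -0.002  -1.    ] shift before-spin [-2.000e-04  1.945e-01  3.645e-01]
 spin 0.0004 shift after [-2.000e-04  1.946e-01  3.644e-01]
 spin -3.1412 shift after [-2.000e-04 -1.946e-01 -3.644e-01]
```

View pics/wrist22.png

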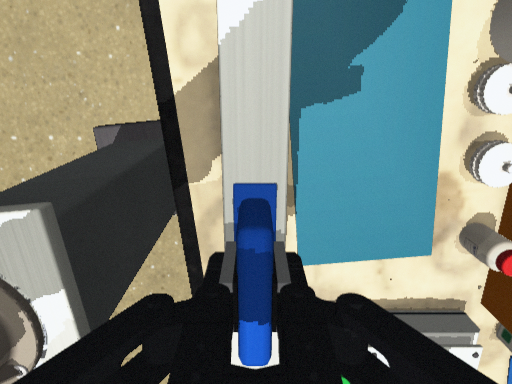

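```bash
python3 -c "
from h import *
from bench import bot
s=bot.read_state()
c=load('wrist22.npz');w=cloud(c);q=(w-s['ee_pos'])@s['orientation'];hsv=cv2.cvtColor(c['pixels'],cv2.COLOR_RGB2HSV)
m=(hsv[...,0]>105)&(hsv[...,0]<125)&(hsv[...,1]>150)&(q[...,0]<.03)
p=q[m];print(p.min(0),p.max(0));t=p[p[:,0]<np.percentile(p[:,0],5)+.003];print('top',t.min(0),t.max(0))
"; python3 -m crank '0 0 0.022 0.042 0;0 0 0.022 0.042 0;0 0 0.022 0.042 0;0 0 0.022 0.042 0;0 0 0.022 0.042 0;0 0 0.022 0.042 0;0 0 0.022 0.042 0;0 0 0.022 0.04 0';python3 -m crank '0 0 0.0185 0.03 0;0 0 0 0 0;0 0 0 0 0;0 0 0 0 0;0 0 0 0 0;0 0 0 0 0;0 0 0 0 0;0 0 0 0 0';python3 snap.py 23 wrist side; python3 -c "
from h import *
plan([.570,-.183,.0965],-5.35)"
```

```text
[-0.11389392 -0.05531378 -0.03885288] [-0.02434432  0.05356704  0.03040455]
top [-0.11389392 -0.05531378 -0.03320591] [-0.06013313  0.05356704  0.03040455]
t: 47.85
ee_pos: [0.5546, -0.1519, 0.1987]
orientation: [[-0.005, 0.996, -0.093], [0.001, -0.093, -0.996], [-1.0, -0.005, -0.0]]
ft_force: [1.0, 0.0, -3.0]
gripper_width: 0.156
t: 48.65
ee_pos: [0.5715, -0.1809, 0.2019]
orientation: [[0.0, 0.996, -0.092], [-0.0, -0.092, -0.996], [-1.0, 0.0, 0.0]]
ft_force: [0.1, -0.1, -2.7]
gripper_width: 0.156
t 48.75 pos [ 0.5715 -0.1812  0.2019] q [ 0.61  0.46 -0.5   1.36  0.22  1.38  0.02] F [-0.4 -0.3 -2.3] w 0.154
tool y angle -5.3 tilt [ 2.e-04 -3.e-04 -1.e+00] shift before-spin [ 0.1054 -0.0013  0.0019]
 spin 0.0008 shift after [ 0.1054 -0.0013  0.0019]
 spin -3.1408 shift after [ 0.1054  0.0013 -0.0019]
```

View pics/wrist23.png

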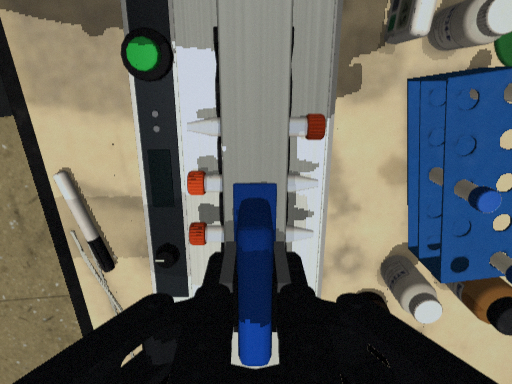

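View pics/side23.png

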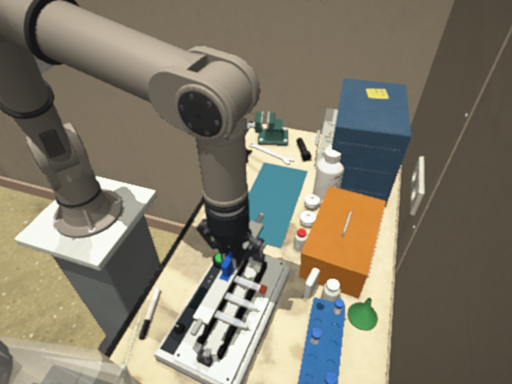

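```bash
python3 -m crank '0 0.015 -0.0013 0.001 0;0 0.02 0 0 0;0 0.02 0 0 0;0 0.015 0 0 0;0 0.008 0 0 0;0 0 0 0 0;0 0 0 0 0;0 0 0 0 0';python3 -c "
from h import *
plan([.570,-.183,.0965],-5.35)"; python3 -m crank '0 0.004 0 0 0;0 0.003 0 0 0;0 0.003 0 0 0;0 0.003 0 0 0;0 0.003 0 0 0;0 0.003 0 0 0;0 0.003 0 0 0;0 0 0 0 0';python3 -m crank '0 0.003 0 0 0;0 0.002 0 0 0;0 0 0 0 0;0 0 0 0 0;0 0 0 0 0;0 0 0 0 0;0 0 0 0 0;0 0 0 0 0'; python3 -c "
from h import *
plan([.570,-.183,.0965],-5.35)"; python3 snap.py 24 side wrist
```

```text
t: 49.55
ee_pos: [0.5711, -0.1823, 0.125]
orientation: [[0.002, 0.996, -0.093], [-0.001, -0.093, -0.996], [-1.0, 0.002, 0.0]]
ft_force: [-0.6, 0.4, -1.9]
gripper_width: 0.157
t 49.55 pos [ 0.5711 -0.1823  0.125 ] q [ 0.61  0.51 -0.49  1.48  0.25  1.21 -0.  ] F [-0.6  0.4 -1.9] w 0.157
tool y angle -5.31 tilt [ 2.4e-03 -6.0e-04 -1.0e+00] shift before-spin [ 0.0285 -0.0011  0.0008]
 spin 0.0007 shift after [ 0.0285 -0.0011  0.0008]
 spin -3.1409 shift after [ 0.0285  0.0011 -0.0008]
t: 50.35
ee_pos: [0.5708, -0.1823, 0.1027]
orientation: [[0.002, 0.996, -0.093], [-0.001, -0.093, -0.996], [-1.0, 0.002, 0.001]]
ft_force: [-0.4, 0.5, 3.8]
gripper_width: 0.155
t: 51.15
ee_pos: [0.5701, -0.1821, 0.0964]
orientation: [[-0.0, 0.996, -0.093], [0.0, -0.093, -0.996], [-1.0, -0.0, -0.0]]
ft_force: [0.9, 0.1, -2.0]
gripper_width: 0.156
t 51.15 pos [ 0.5701 -0.1821  0.0964] q [ 0.61  0.54 -0.48  1.52  0.26  1.15 -0.01] F [ 0.9  0.1 -2. ] w 0.156
tool y angle -5.32 tilt [-2.e-04  2.e-04 -1.e+00] shift before-spin [-0.0001  0.      0.0009]
 spin 0.0006 shift after [-0.0001  0.      0.0009]
 spin -3.141 shift after [-0.0001 -0.     -0.0009]
```

View pics/wrist24.png

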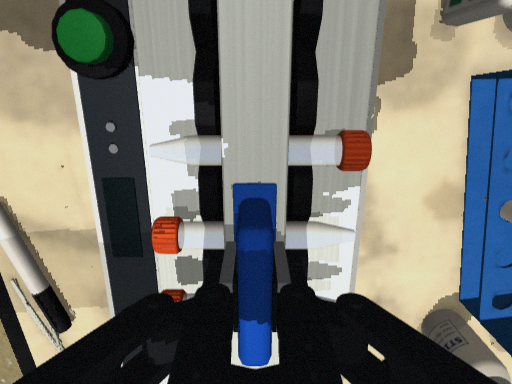

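```bash
python3 -m crank '0 0.001 0 0 0;0 0.001 0 0 0;0 0 0 0 0;0 0.001 0 0 0;0 0 0 0 0;0 0 0 0 0;0 0 0 0 0;0 0 0 0 0'; python3 -m crank '0.2 0 0 0 0;0.4 0 0 0 0;0.7 0 0 0 0;1 0 0 0 0;1 0 0 0 0;1 0 0 0 0;1 0 0 0 0;1 0 0 0 0';python3 -m crank '1 -0.01 0 0 0;1 -0.02 0 0 0;1 -0.03 0 0 0;1 -0.04 0 0 0;1 -0.04 0 0 0;1 -0.04 0 0 0;1 0 0 0 0;1 0 0 0 0'; python3 -m crank '1 0 -0.02 0 0;1 0 -0.02 0 0;1 0 -0.02 0 0;1 0 0 0 0;1 0 0 0 0;1 0 0 0 0;1 0 0 0 0;1 0 0 0 0';python3 snap.py 25 wrist side; python3 rock.py wrist25.npz
```

```text
t: 52.05
ee_pos: [0.5702, -0.1822, 0.0962]
orientation: [[0.001, 0.996, -0.093], [-0.001, -0.093, -0.996], [-1.0, 0.001, 0.001]]
ft_force: [-2.8, 1.1, 10.2]
gripper_width: 0.154
t: 52.85
ee_pos: [0.5701, -0.1821, 0.0937]
orientation: [[-0.0, 0.996, -0.093], [0.0, -0.093, -0.996], [-1.0, -0.0, -0.0]]
ft_force: [-0.2, 0.3, -0.1]
gripper_width: 1.0
t: 53.65
ee_pos: [0.5709, -0.182, 0.2756]
orientation: [[0.004, 0.996, -0.092], [-0.001, -0.092, -0.996], [-1.0, 0.004, 0.001]]
ft_force: [-0.3, -1.0, -0.3]
gripper_width: 1.004
t: 54.45
ee_pos: [0.5109, -0.1764, 0.2733]
orientation: [[-0.0, 0.996, -0.092], [0.001, -0.092, -0.996], [-1.0, -0.0, -0.001]]
ft_force: [-0.2, -0.0, -0.5]
gripper_width: 0.998
green 531 [ 0.4863 -0.0689] [0.0255 0.0252] 81.71 med [ 0.486  -0.0688  0.0684]
griptop 1049 [ 0.57   -0.1814] [0.0631 0.0142] 84.89 med [ 0.5693 -0.1796  0.1565]
platform 14734 [ 0.5551 -0.1807] [0.319  0.1624] 84.53 med [ 0.5472 -0.135   0.0665]
rails 2601 [ 0.511 -0.322  0.094] [ 0.618 -0.047  0.1  ]
cliptop [304   0   8  22 149] [ 0.5672 -0.0435  0.1299] [ 0.564 -0.051  0.127] [ 0.571 -0.035  0.133]
cliptop [339   0  11  22 173] [ 0.5979 -0.0463  0.1298] [ 0.594 -0.054  0.127] [ 0.602 -0.038  0.133]
cliptop [292 286   6  14  61] [ 0.5412 -0.3181  0.1296] [ 0.538 -0.325  0.127] [ 0.545 -0.31   0.132]
cliptop [319 286   8  14  77] [ 0.5724 -0.3198  0.1296] [ 0.568 -0.328  0.127] [ 0.576 -0.312  0.132]
bar 6278 [ 0.5697 -0.1841] [0.3011 0.0305] 84.7 med [ 0.5707 -0.1298  0.1189]
```

View pics/wrist25.png

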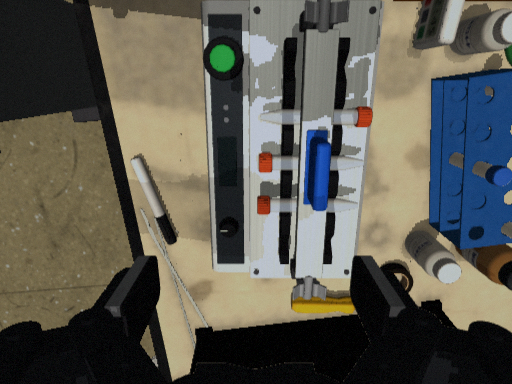

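```bash
python3 -c "
from h import *
c=load('wrist25.npz');w=cloud(c)
a=np.radians(-5.35);R=np.array([[np.cos(a),-np.sin(a)],[np.sin(a),np.cos(a)]])
r=(w[...,:2]-[.570,-.183])@R; hsv=cv2.cvtColor(c['pixels'],cv2.COLOR_RGB2HSV);H,S=hsv[...,0],hsv[...,1];org=((H<14)|(H>174))&(S>130)
for y in (-.12,-.09,-.05,.05,.09,.12):
  m=(abs(r[...,0])<.012)&(abs(r[...,1]-y)<.01)&(w[...,2]>.11)&(w[...,2]<.13); e=(abs(w[...,2]-.1187)<.003)&(abs(r[...,1]-y)<.01)&(abs(r[...,0])<.03); print(y,np.median(w[...,2][m]).round(4),np.percentile(r[...,0][e],[2,98]).round(4))
for yc in (-.048,0,.048):
  t=(abs(r[...,0])<.07)&(abs(r[...,1]-yc)<.013)&(w[...,2]>.08)&(w[...,2]<.115)
  o=t&org; print(yc,'cap x',np.percentile(r[...,0][o],[1,99]).round(4),'y',np.median(r[...,1][o]).round(4),'z',np.percentile(w[...,2][o],97).round(4))
plan([.4863,-.069,.06],-5.35)
"
```

```text
-0.12 0.119 [-0.0147  0.0136]
-0.09 0.1189 [-0.0148  0.0138]
-0.05 0.1188 [-0.015   0.0141]
0.05 0.1189 [-0.0149  0.014 ]
0.09 0.119 [-0.0151  0.0138]
0.12 0.1191 [-0.0149  0.0139]
-0.048 cap x [-0.0561 -0.044 ] y -0.0439 z 0.1053
0 cap x [-0.0552 -0.0426] y 0.0036 z 0.1052
0.048 cap x [0.0426 0.0561] y 0.0503 z 0.1051
t 54.55 pos [ 0.5107 -0.1765  0.2735] q [ 0.69  0.31 -0.52  1.39  0.15  1.48  0.08] F [-0.7  1.   0.1] w 1.001
tool y angle -5.29 tilt [-1.e-04  4.e-04 -1.e+00] shift before-spin [ 0.2135 -0.0342 -0.1047]
 spin 0.001 shift after [ 0.2135 -0.0343 -0.1047]
 spin -3.1406 shift after [0.2135 0.0343 0.1047]
```

Bar level and home, tubes in place. Now the button: shut fingers, move above it, stepwise down.

```bash
python3 -m crank '0.5 0 -0.011 -0.035 0;0 0 -0.011 -0.035 0;0 0 -0.012 -0.035 0;0 0 0 0 0;0 0 0 0 0;0 0 0 0 0;0 0 0 0 0;0 0 0 0 0';python3 -m crank '0 0.04 0 0 0;0 0.04 0 0 0;0 0.04 0 0 0;0 0.04 0 0 0;0 0.03 0 0 0;0 0.015 0 0 0;0 0 0 0 0;0 0 0 0 0';python3 snap.py 26 wrist;python3 -c "
from h import *
plan([.4863,-.069,.038],-5.35)"
```

```text
t: 55.35
ee_pos: [0.4863, -0.0702, 0.2734]
orientation: [[-0.0, 0.995, -0.095], [0.0, -0.095, -0.995], [-1.0, -0.0, -0.0]]
ft_force: [0.2, -0.1, 0.6]
gripper_width: -0.0
t: 56.15
ee_pos: [0.4867, -0.0693, 0.069]
orientation: [[0.0, 0.996, -0.093], [0.0, -0.093, -0.996], [-1.0, 0.0, -0.0]]
ft_force: [-0.5, 0.4, 0.4]
gripper_width: -0.004
t 56.2 pos [ 0.4874 -0.0693  0.0697] q [ 0.54  0.37 -0.55  1.84  0.23  0.99 -0.19] F [ 0.5 -0.3  1.2] w -0.0
tool y angle -5.35 tilt [ 2.1e-03 -2.0e-04 -1.0e+00] shift before-spin [ 0.0317 -0.0012 -0.0002]
 spin -0.0001 shift after [ 0.0317 -0.0012 -0.0002]
 spin 3.1415 shift after [0.0317 0.0012 0.0002]
```

View pics/wrist26.png

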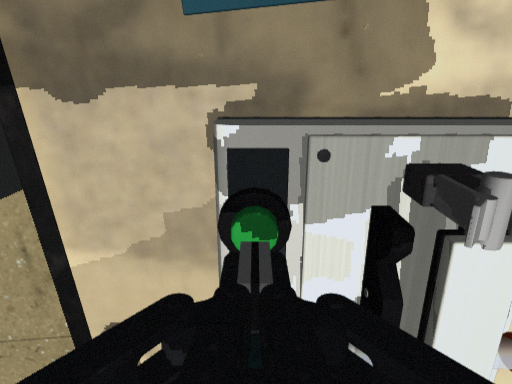

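```bash
python3 -m crank '0 0.012 -0.001 0 0;0 0.01 0 0 0;0 0.006 0 0 0;0 0.003 0 0 0;0 0.002 0 0 0;0 0.002 0 0 0;0 0.002 0 0 0;0 0 0 0 0'; python3 -m crank '0 0.001 0 0 0;0 0.001 0 0 0;0 0 0 0 0;0 0 0 0 0;0 0 0 0 0;0 0 0 0 0;0 0 0 0 0;0 0 0 0 0'
```

```text
t: 57.0
ee_pos: [0.485, -0.0691, 0.036]
orientation: [[-0.001, 0.996, -0.093], [-0.003, -0.093, -0.996], [-1.0, -0.001, 0.003]]
ft_force: [-11.4, 0.3, 32.1]
gripper_width: 0.003
t: 57.8
ee_pos: [0.4851, -0.0691, 0.0358]
orientation: [[-0.001, 0.996, -0.092], [-0.004, -0.093, -0.996], [-1.0, -0.0, 0.004]]
ft_force: [-15.3, 0.8, 44.2]
gripper_width: -0.002
```

```bash
python3 snap.py 27 wrist; python3 -m crank '0 -0.005 0 0 0;0 -0.01 0 0 0;0 -0.02 0 0 0;0 -0.03 0 0 0;0 -0.04 0 0 0;0 -0.04 0 0 0;0 -0.03 0 0 0;0 0 0 0 0'; python3 -m crank '0 0 -0.02 0.04 0;0 -0.02 0 0.03 0;0 0 0 0 0;0 0 0 0 0;0 0 0 0 0;0 0 0 0 0;0 0 0 0 0;0 0 0 0 0'; python3 snap.py 28 wrist side top; python3 rock.py wrist28.npz; python3 -c "
from h import *
for f in ('wrist27.npz','wrist28.npz'):
  c=load(f);w=cloud(c);h=cv2.cvtColor(c['pixels'],cv2.COLOR_RGB2HSV);m=(h[...,0]>45)&(h[...,0]<75)&(h[...,1]>150)&(w[...,2]<.1);print(f,m.sum(),np.median(w[m],0))"
```

```text
t: 58.65
ee_pos: [0.4889, -0.0686, 0.2093]
orientation: [[0.01, 0.996, -0.092], [-0.001, -0.092, -0.996], [-1.0, 0.01, 0.001]]
ft_force: [0.5, 0.2, 0.8]
gripper_width: 0.002
t: 59.45
ee_pos: [0.4589, -0.1359, 0.2244]
orientation: [[-0.0, 0.996, -0.091], [0.0, -0.091, -0.996], [-1.0, -0.0, -0.0]]
ft_force: [0.2, 0.8, -0.2]
gripper_width: -0.005
green 544 [ 0.4863 -0.0682] [0.0231 0.0237] 40.58 med [ 0.4862 -0.0679  0.0685]
griptop 1320 [ 0.5694 -0.1807] [0.0627 0.0137] 84.48 med [ 0.5684 -0.1784  0.1564]
platform 16240 [ 0.57   -0.1815] [0.3199 0.1326] 84.57 med [ 0.5478 -0.1097  0.0665]
rails 2051 [ 0.508 -0.304  0.094] [ 0.618 -0.036  0.1  ]
cliptop [387  40  10  24 165] [ 0.5664 -0.0427  0.1301] [ 0.563 -0.051  0.127] [ 0.571 -0.035  0.133]
cliptop [425  40  16  24 234] [ 0.5977 -0.0457  0.1297] [ 0.593 -0.054  0.127] [ 0.602 -0.038  0.133]
cliptop [353 346   5   8  27] [ 0.5415 -0.313   0.1299] [ 0.539 -0.319  0.127] [ 0.544 -0.309  0.131]
bar 6820 [ 0.5699 -0.1817] [0.3058 0.0312] 84.76 med [ 0.5725 -0.1157  0.1189]
wrist27.npz 791 [ 0.49189455 -0.05941503  0.06144597]
wrist28.npz 928 [ 0.48928079 -0.0703137   0.06806217]
```

View pics/wrist28.png

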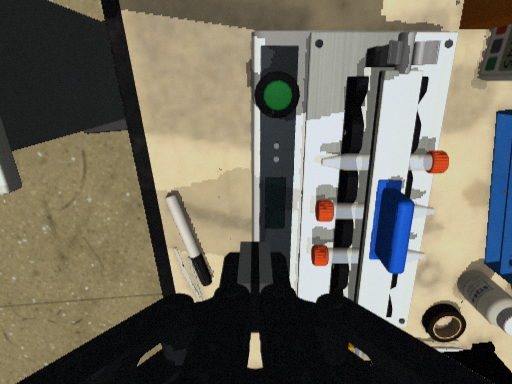

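View pics/top28.png

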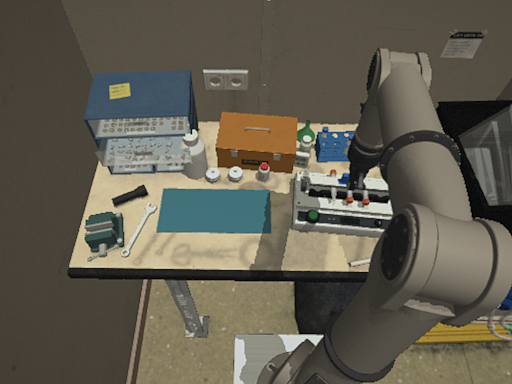

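```bash
python3 -c "
from bench import bot
print(bot.hand_in())"
```

```text
the job is handed in; nothing more can be done
None
```

I loaded the rocker and handed the job in at about 59.5 s of robot time; no verdict was reported. I pulled the bar off and stood it on the bench. I then laid the three tubes that were on the pad into the grooves at y = -48, 0 and +48 mm, snapped the bar home and pressed the start button.

**Last checks, by camera:**
- **Bar:** it is level along its length, with its top at 118.9 mm (the same as at the start). It is centred to within 2 mm and its yaw matches the rocker's.
- **Tubes:** just before the bar went on, the tube tops were level at 103 mm (axis about 95 mm), with the middles within 2 mm of the line between the rails. After the bar went on, the cap positions were unchanged.
- **Button:** it read 61.4 mm high while pressed and 68 mm after, so it went fully down and sprang back.
- **Bystanders:** the bottle, filter discs and torch look unmoved in the last top picture. The marker is half hidden by the arm there but shows in the last wrist picture. I did not measure any of them.

**What went wrong or disagreed:**
- **Fingertip height:** the fingertips are really about 30 mm higher than the reported tool position. My first tube grasp closed above the tube, and the first bar grip held only the top few millimetres of the plate. I allowed for this offset from then on.
- **Contact forces:** the fingers touched the pad with about 11 N on one grasp. The wrist force reached 44 N when the button bottomed out. That is under the 120 N wrist limit, and it was carried by the fingertips.

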